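Torque the closure screw of a pressure vessel

TASK

Close the pressure vessel in the bench holder to its set torque: take the torque wrench from the blue mat, fit its ring fully down over the hex closure screw and, with the ring staying down on it, turn the screw clockwise by the handle until it is seated and you plainly feel the wrench's breakaway joint give. Stop there, before the joint runs on to its stop, then lift the wrench off and lay it flat on the blue mat again, right side up. Handle the vessel gently and leave everything else on the bench where it is.

Things in the scene. Friction and masses are not known exactly. Their poses are not given: they have to be found in the camera images.
- vessel: stainless pressure vessel clamped in a grey round bench holder, fixed to the bench; upright, 76 mm across at its knurled cap, 132 mm across at its foot; origin on its axis at bench level. The flat top of the cap is 100 mm above the bench and the brass hex closure screw rises from its centre
- screw_base (a point): axis of the brass hex closure screw at the foot of its hexagon, level with the cap's top (100 mm above the bench). Hexagon 32 mm across flats, 26 mm tall; above it a six-sided taper, 8 mm tall, narrows to 23 mm across flats and leads a ring on to the hex; a small dome tops it at 38 mm. z up; x is square to one of the six flats and turns with the screw
- screw (a joint): turn of the closure screw, rad; grows as it tightens (clockwise seen from above). It starts finger-tight, at 0 to 0.3; it turns stiffly, against about 0.9 N m (5 N at the yellow band), through an angle that differs each time, at most half a radian, until its seal seats hard and it turns no further. It stays where it is left
- wrench_socket (a point): centre of the underside of the torque wrench's steel ring (24 mm tall, 48 mm across outside, through hole a hexagon 33.6 mm across flats: it turns about 0.09 rad either way on the screw before it bites). z up as it lies, right side up; x runs from the ring to the handle and is square to a flat of the hole, so it fits with x along the screw's x or any multiple of 60 degrees from it
- wrench_balance (a point): point of balance of the wrench (0.33 kg, 262 mm long, flat underside, 24 mm tall), on its bare aluminium tube (18 mm wide, bare from 44 to 110 mm from the ring's axis), 90 mm from the ring's axis, 12 mm above the underside; axes as the handle: x from ring to handle end, z up. Left alone on the screw the wrench sags a few degrees at the handle
- wrench_band (a point): centre of the yellow band in the middle of the black rubber grip (24 mm wide, from 110 to 228 mm from the ring's axis), 165 mm from the ring's axis, 12 mm above the underside: push the handle here, sideways. Axes as the handle: x from ring to handle end, z up. Bent 0.1 rad, it has swung 13 mm
- breakaway (a joint): bend of the breakaway joint, rad, an upright pivot 34 mm from the ring's axis; 0 straight, opens clockwise only. A spring keeps it straight until the screw is seated and the push at the yellow band climbs to about 8.5 N; then it gives at that push, the handle swinging on to a hard stop at 0.35; eased, it springs straight. Push with a finger or fingers loosely round the grip rather than clamped
- mat: blue tool mat, 300 x 140 x 4 mm, fixed, on which the wrench lies at the start; origin at the centre of its underside, x along its long side
- vial_tray: white tray, 150 x 90 x 30 mm, fixed, holding three small vials with metal caps, tops 63 mm above the bench; origin under its centre
- vial0: glass vial 22 mm across, 55 mm tall, standing in the white tray; origin under its centre
- vial1: glass vial 22 mm across, 55 mm tall, standing in the white tray; origin under its centre
- vial2: glass vial 22 mm across, 55 mm tall, standing in the white tray; origin under its centre
- amber_bottle: amber reagent bottle, 90 mm across, 175 mm tall, standing loose; origin under its centre
- clear_bottle: clear bottle with a blue cap, 70 mm across, 140 mm tall, standing loose; origin under its centre
- beaker: small glass beaker, 68 mm across, 85 mm tall, standing loose; origin under its centre
- spanner: plain open-ended spanner, 170 mm long, flat on the bench (not for this job); origin at its middle
- spare_screw: spare brass hex screw, 32 mm across flats, standing on its hex, 42 mm tall; origin under its centre
Things that resemble listed ones, but are neither listed nor needed, are in the scene too. Leave any red look-alike of the vessel alone.

How it is judged:
By the outcome, as a careful person would: the job done as asked, in the order asked, and still so for the second after the job is handed in, with the robot touching nothing.
It also fails if it takes over 72 s, if anything falls off the work surface, if the arm or the gripper's body presses on something with over 40 N, if the wrist force passes 120 N, or if a joint passes its speed limit or range.

ROBOT

A 6-joint arm with a two-finger parallel gripper is mounted at the origin on the work surface. World frame = base frame: x ahead of the robot, y to its left, z up, the work surface at z = 0. Lengths are in m, angles in rad, forces in N, time in s.
With the tool pointing down it reaches from about 0.375 to 0.9 m from the base axis. Payload 3.1 kg.
Tool frame: the origin (TCP) lies midway between the tips of the shut fingers; the grasp point (between the pads) lies 19 mm behind it; z points along the fingers, y is the direction in which the jaws open and shut (so a half turn about z gives the same grasp; the last joint's range is limited). The gripper opens to 85 mm and grips with 20 to 120 N. Pads are 22 mm wide; open, the fingers measure 114 mm over their backs; the gripper's body (76 mm by 85 mm) begins 54 mm behind the grasp point. The pads swing forward as they close: fully open they stand 13 mm farther back than shut.
Start: joints at [1.087, 0.527, 1.433, -0, 1.181, -0.178], TCP at [0.188, 0.596, 0.207] pointing down, gripper open.
Joint ranges: [-3.08, 3.08], [-0.75, 2.2], [0.22, 2.44], [-1.43, 4.57], [0, 2.65], [-2.85, 2.85]. Speed limits (rad/s): [2.79, 2.79, 3.14, 3.14, 3.14, 3.14].

INTERFACE

Orientations are given as a unit quaternion [x, y, z, w].
In Python, from station import manip gives the robot as it stands.
- The arm moves only by the tool servo_tool, never from a script. Its argument "increments" is a list of rows, each an object with "hand": the closure, from 0 (fully open) to 1 (shut); "travel": the shift along the tool's x, y, z in mm, a list of three; "yaw": the turn about the tool's z in degrees. A call has 1 to 20 rows; each row shifts and turns the commanded pose from where the row before left it, along the tool's axes as they then stand; what a row does not reach is not made up. A row lasts 1/10 s, in which the tool goes at most 50 mm and 8.59 degrees, less where a joint would pass 70% of its speed; a pose out of reach is approached as far as the arm can. A call with a gripper value outside its range is refused whole. The fingers move at their own pace and stop on an object; "newtons" is the grip in N (left out, the last holds). Time passes only in rows, so rows that do not move let the fingers close. It gives the time, the measured TCP pose, the force and the opening at its end, in the units of the state.
- manip.sense(): the state, without advancing time (a new reading comes with each control period).
- manip.snapshot(name): name is "side" or "top"; returns a dict with "pixels" (384x512x3 uint8, blue, green, red), "fx", "fy", "cx", "cy" (pixels), "R" (3x3) and "t" (3): a world point X has camera coordinates R X + t. Camera axes: x right, y down, z forward; pixel columns grow to the right and rows downward; lengths in m; the calibration is good to about 2 mm. A picture is of the moment at which its call begins. There is no depth.
- manip.sign_off(): hands the job in, once; it reports no verdict.
The state is a dict: "t": time; "q": joint angles; "qd": joint speeds; "tau": joint torques, N m; "tcp_pos": TCP position; "tool_rot": TCP orientation; "force": force on the tool from outside, world axes, zero at the start; "ft_torque": the same for the moment, N m; "finger_gap": opening from 0.0 (shut) to 1.0 (fully open).
Only numpy, scipy, OpenCV 4.12 (cv2) and the standard library are available. Lean on these libraries where they do the work, as an engineer would, in place of code of your own. Each camera call takes 0.05 s, during which the arm holds its last target.

## Working session

There is one attempt and no reset: what is moved stays moved. The work goes in short steps, Python scripts to look and compute and a tool call to move; the robot and the scene stay as the last step left them, time stands still between calls to the robot, and variables do not carry over. Pictures are saved under pics/ and viewed, and the job is handed in when it is done.

Besides the shell and the picture viewer there is one more tool, called after "Call:" in YAML: its name, and indented under it one key for each argument. servo_tool: Moves the arm, as the interface text tells. Its arguments: {"type":"object","properties":{"increments":{"type":"array","items":{"type":"object","properties":{"hand":{"type":"number"},"travel":{"type":"array","items":{"type":"number"}},"yaw":{"type":"number"}}}},"newtons":{"type":"number"}},"required":["increments"]}

```bash
ls; mkdir -p pics; cat > h.py <<'E'
import numpy as np, cv2
from station import manip
def snap(n,f):
    s=manip.snapshot(n); im=np.array(s["pixels"]); cv2.imwrite(f"pics/{f}.png",im); return s,im
def ray(s,u,v,z):
    R=np.array(s["R"]);t=np.array(s["t"]);C=-R.T@t
    d=R.T@np.array([(u-s["cx"])/s["fx"],(v-s["cy"])/s["fy"],1]); return C+d*(z-C[2])/d[2]
def proj(s,X):
    c=np.array(s["R"])@np.array(X)+np.array(s["t"]); return s["fx"]*c[0]/c[2]+s["cx"],s["fy"]*c[1]/c[2]+s["cy"]
E
python3 - <<'E'
from h import *
for n in("top","side"):
    s,im=snap(n,n+"0"); R=np.array(s["R"]);print(n,s["fx"],s["cx"],s["cy"],-R.T@np.array(s["t"]),R.round(3))
print(manip.sense())
E
```

```text
pics
top 398.52388433218994 254.9427022426124 200.77340248103116 [0.38549934 0.04620365 1.23964266] [[-0.006 -1.    -0.024]
 [-0.986  0.009 -0.168]
 [ 0.169  0.023 -0.985]]
side 451.3857153055556 259.2034909950477 190.40584358783366 [0.34129637 0.86640778 1.08130517] [[-0.968 -0.25  -0.003]
 [-0.189  0.741 -0.645]
 [ 0.163 -0.624 -0.764]]
{'t': 0.1, 'q': array([ 1.08751239e+00,  5.28392526e-01,  1.43375377e+00,  1.12472173e-05,
        1.18135352e+00, -1.78500151e-01]), 'qd': array([ 0.00151951, -0.00236514, -0.00273523, -0.00196962, -0.00125988,
        0.00057231]), 'tau': array([ 9.04005719e-05, -4.43311000e+01, -1.78588110e+01, -1.78382684e-04,
        3.90464542e-03,  2.05270403e-06]), 'tcp_pos': array([0.18720954, 0.59560729, 0.2060261 ]), 'tool_rot': array([ 1.51804785e-01,  9.88410035e-01, -9.00162693e-04, -3.14724348e-04]), 'force': array([-0.55282739, -0.01071776,  0.00636129]), 'ft_torque': array([-0.01695855, -0.04720898,  0.03938801]), 'finger_gap': 0.9938188644036168}
```

View pics/top0.png

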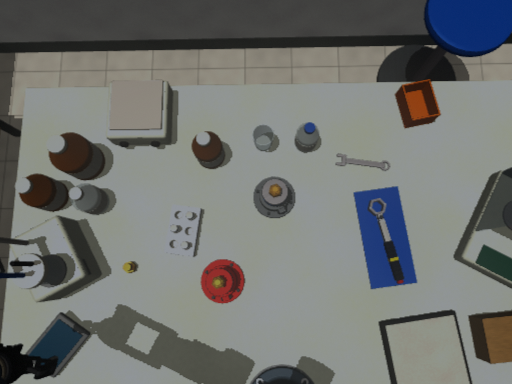

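View pics/side0.png

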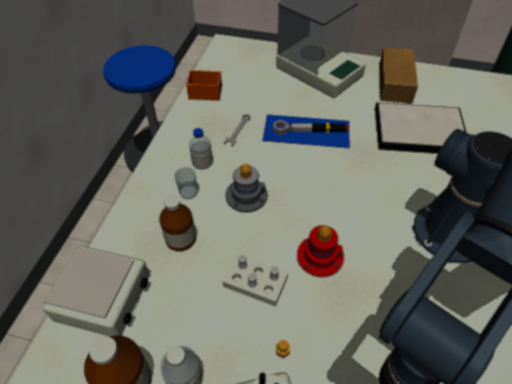

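```bash
python3 - <<'E'
from h import *
a=cv2.imread("pics/top0.png"); b=cv2.imread("pics/side0.png")
f=lambda i,u,v,w,k:cv2.resize(i[v:v+w,u:u+w],None,fx=k,fy=k,interpolation=cv2.INTER_CUBIC)
c=np.hstack([f(a,240,160,70,5),f(b,210,150,70,5)]);cv2.imwrite("pics/c1.png",c)
c=np.hstack([f(a,340,182,110,3.6),f(b,255,80,110,3.6)]);cv2.imwrite("pics/c2.png",c)
E
```

```text
(no output)
```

View pics/c1.png

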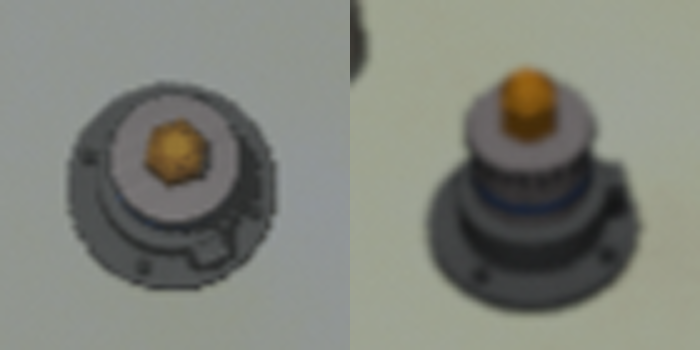

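View pics/c2.png

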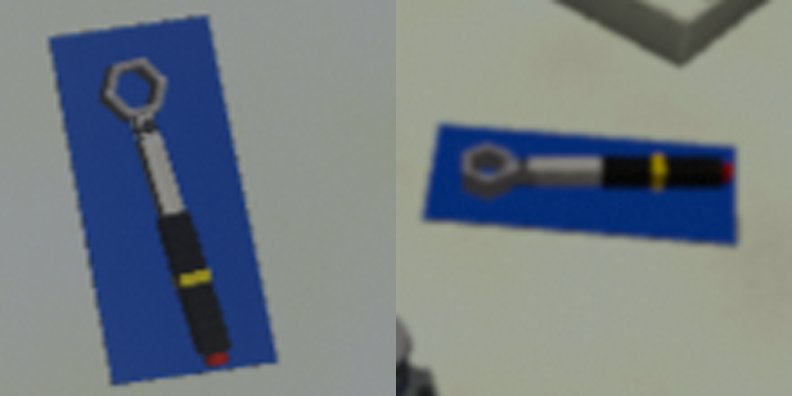

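```bash
python3 - <<'E'
from h import *
for n in("top","side"):
    s=manip.snapshot(n); im=np.array(s["pixels"]); hsv=cv2.cvtColor(im,cv2.COLOR_BGR2HSV)
    H,S,V=[hsv[...,i].astype(int) for i in range(3)]
    br=((H>8)&(H<28)&(S>110)&(V>70)).astype(np.uint8)
    k,l,st,c=cv2.connectedComponentsWithStats(br)
    print(n,"brass");
    for i in range(1,k):
        if st[i,4]>15: print(st[i],c[i].round(2), ray(s,*c[i],0.126).round(4))
    ye=((H>=20)&(H<36)&(S>140)&(V>120)).astype(np.uint8)
    k,l,st,c=cv2.connectedComponentsWithStats(ye)
    print("yellow")
    for i in range(1,k):
        if st[i,4]>4: print(st[i],c[i].round(2), ray(s,*c[i],0.028).round(4))
    bl=((H>100)&(H<128)&(S>150)&(V>60)).astype(np.uint8)
    k,l,st,c=cv2.connectedComponentsWithStats(bl)
    for i in range(1,k):
        if st[i,4]>800:
            m=(l==i).astype(np.uint8);ct=max(cv2.findContours(m,0,1)[0],key=cv2.contourArea)
            r=cv2.minAreaRect(ct);print("blue",st[i],r)
            for p in cv2.boxPoints(r):print(ray(s,*p,0.004).round(4))
E
```

```text
top brass
[402  79  38  42 698] [418.33 102.14] [ 0.8646 -0.4086  0.126 ]
[270 184  11  12  99] [274.65 189.89] [0.6069 0.0156 0.126 ]
[123 262  12  11  74] [128.15 267.03] [0.3926 0.4253 0.126 ]
[212 276  13  13 103] [217.64 282.13] [0.3503 0.1756 0.126 ]
[ 482  316   30   47 1172] [498.52 338.1 ] [ 0.2019 -0.5695  0.126 ]
yellow
[273 187   5   4  16] [274.75 188.62] [0.6303 0.0126 0.028 ]
[391 257   7   4  20] [394.  258.5] [ 0.4139 -0.3402  0.028 ]
[124 263   6   8  38] [126.39 266.66] [0.3944 0.4641 0.028 ]
[213 279   7   8  37] [216.51 282.54] [0.346  0.1904 0.028 ]
blue [ 427    0   85   53 3773] ((469.0, 26.0), (52.0, 84.0), 90.0)
[ 1.2844 -0.5149  0.004 ]
[ 1.2779 -0.796   0.004 ]
[ 1.0876 -0.7746  0.004 ]
[ 1.0929 -0.5     0.004 ]
blue [ 354  187   62  101 3401] ((384.64739990234375, 237.35049438476562), (99.02714538574219, 44.90611267089844), 79.28687286376953)
[ 0.619  -0.2344  0.004 ]
[ 0.6443 -0.3735  0.004 ]
[ 0.3445 -0.4089  0.004 ]
[ 0.3205 -0.2755  0.004 ]
side brass
[ 383   47   34   41 1169] [399.2   66.75] [ 0.2034 -0.6003  0.126 ]
[186  70  35  30 904] [203.56  8
[... 234 characters left out ...]
 183] [282.5  348.11] [0.387  0.5019 0.126 ]
yellow
[327 123   2   5   9] [327.44 125.22] [ 0.4109 -0.3382  0.028 ]
[287 348   2   4   6] [287.67 349.83] [0.379  0.4655 0.028 ]
[278 350   2   3   5] [278.4 351.2] [0.3994 0.4741 0.028 ]
[281 352   3   3   5] [282. 353.] [0.3903 0.4761 0.028 ]
blue [ 103   46   72   45 2523] ((138.5, 68.0), (44.0, 71.0), 90.0)
[ 1.4222 -0.6301  0.004 ]
[ 1.127  -0.7048  0.004 ]
[ 1.0155 -0.4203  0.004 ]
[ 1.2806 -0.353   0.004 ]
blue [ 263  115   86   32 1447] ((306.4143371582031, 130.7660675048828), (85.28692626953125, 25.77899932861328), 4.455602645874023)
[ 0.6157 -0.234   0.004 ]
[ 0.6417 -0.3666  0.004 ]
[ 0.3378 -0.4066  0.004 ]
[ 0.3281 -0.2738  0.004 ]
```

```bash
python3 - <<'E'
from h import *
s=manip.snapshot("top"); im=np.array(s["pixels"])
def poly(im,u0,v0,w,name,k=16):
    c=im[v0:v0+w,u0:u0+w].astype(np.float32); g=c[...,2]-c[...,0]  # r-b
    g=cv2.resize(g,None,fx=k,fy=k,interpolation=cv2.INTER_CUBIC)
    big=cv2.resize(im[v0:v0+w,u0:u0+w],None,fx=k,fy=k,interpolation=cv2.INTER_CUBIC)
    print(np.percentile(g,[5,50,90,99]))
    m=(g>35).astype(np.uint8); ct=max(cv2.findContours(m,0,cv2.CHAIN_APPROX_NONE)[0],key=cv2.contourArea)
    cv2.drawContours(big,[ct],-1,(0,255,0),1)
    cv2.imwrite(f"pics/{name}.png",big)
    p=(ct[:,0,:]+.5)/k-.5+[u0,v0]
    P=np.array([ray(s,*q,0.118)[:2] for q in p]); M=cv2.moments(P.astype(np.float32)); 
    c=np.array([M['m10'],M['m01']])/M['m00'];print("cen",c,"area",M['m00']*1e6)
    # edge direction hist, weighted by chord length
    n=len(P); L=int(n/14); d=np.roll(P,-L,0)-np.roll(P,L,0); mid=P-c
    a=np.arctan2(d[:,1],d[:,0]); w=np.linalg.norm(d,axis=1)**8; w/=w.max()
    th=np.arctan2(mid[:,1],mid[:,0]);r=np.hypot(*mid.T)
    ph=np.angle((w*np.exp(6j*a)).sum())/6;print("edge phase(deg mod60)",np.degrees(ph)+30)
    i=np.argsort(th);tg=np.linspace(-np.pi,np.pi,720,endpoint=False);rr=np.interp(tg,th[i],r[i],period=2*np.pi)
    F=[(rr*np.exp(-1j*h*tg)).mean() for h in range(8)];print(np.abs(F).round(5)[2:], "vertex phase",np.degrees(-np.angle(F[6])/6))
    for b in range(-180,180,10): print(b,round(float(np.interp(np.radians(b),tg,rr)*1e3),1),end="; ")
poly(im,262,177,26,"hex")
E
```

```text
[-2.88132411  2.16963291 58.72133064 93.43048134]
cen [0.60901481 0.01584109] area 840.7899549590803
edge phase(deg mod60) 16.68424802558786
[2.7e-04 4.0e-05 8.0e-05 1.0e-04 3.4e-04 6.0e-05] vertex phase -11.935433471081474
-180 16.8; -170 16.0; -160 15.6; -150 15.5; -140 16.4; -130 17.0; -120 16.3; -110 15.8; -100 15.4; -90 15.2; -80 16.1; -70 16.6; -60 16.6; -50 16.2; -40 16.3; -30 16.9; -20 17.5; -10 18.1; 0 16.3; 10 15.8; 20 16.2; 30 16.2; 40 16.6; 50 16.3; 60 15.8; 70 15.5; 80 15.5; 90 15.7; 100 16.3; 110 17.0; 120 16.8; 130 16.0; 140 15.9; 150 16.6; 160 17.5; 170 18.0;
```

View pics/hex.png

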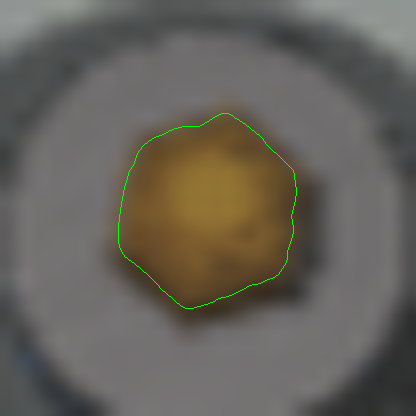

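```bash
python3 - <<'E'
from h import *
k=8
for n,(u0,v0,w,h),(cu,cv,cw,ch) in(("top",(354,187,62,101),(252,172,46,46)),("side",(262,113,88,36),(222,155,50,50))):
    s=manip.snapshot(n); im=np.array(s["pixels"])
    c=cv2.resize(im[v0:v0+h,u0:u0+w],None,fx=k,fy=k,interpolation=cv2.INTER_CUBIC).astype(int)
    uv=lambda x,y:((x+.5)/k-.5+u0,(y+.5)/k-.5+v0)
    # blue-ness
    b=(c[...,0]-c[...,2]>60).astype(np.uint8)
    ct,hi=cv2.findContours(b,cv2.RETR_CCOMP,cv2.CHAIN_APPROX_NONE)
    out=c.astype(np.uint8).copy()
    for i,q in enumerate(ct):
        A=cv2.contourArea(q)
        if A>700:
            M=cv2.moments(q);p=uv(M['m10']/M['m00'],M['m01']/M['m00'])
            print(n,"hole" if hi[0][i][3]>=0 else "outer",A/k/k,np.round(p,2),ray(s,*p,.028).round(4),ray(s,*p,.016).round(4),ray(s,*p,.004).round(4)); cv2.drawContours(out,[q],-1,(0,255,0),1)
    cv2.imwrite(f"pics/w_{n}.png",out)
    c=cv2.resize(im[cv:cv+ch,cu:cu+cw],None,fx=k,fy=k,interpolation=cv2.INTER_CUBIC).astype(int)
    cv2.imwrite(f"pics/cap_{n}.png",c.astype(np.uint8))
a=cv2.imread("pics/cap_top.png");b=cv2.imread("pics/cap_side.png");H=400
r=lambda i:cv2.resize(i,(400,400));cv2.imwrite("pics/cap.png",np.hstack([r(a),r(b)]))
a=cv2.imread("pics/w_top.png");b=cv2.imread("pics/w_side.png");b=cv2.copyMakeBorder(b,0,max(0,a.shape[0]-b.shape[0]),0,0,0)
cv2.imwrite("pics/w.png",cv2.resize(np.hstack([a,b]),(800,540)))
E
```

```text
top outer 61.4453125 [376.44 206.51] [ 0.5714 -0.297   0.028 ] [ 0.5732 -0.3004  0.016 ] [ 0.575  -0.3038  0.004 ]
top outer 4334.9453125 [384.52 237.47] [ 0.4768 -0.3159  0.028 ] [ 0.4777 -0.3195  0.016 ] [ 0.4786 -0.323   0.004 ]
top hole 956.0703125 [386.39 238.2 ] [ 0.4745 -0.3213  0.028 ] [ 0.4754 -0.325   0.016 ] [ 0.4763 -0.3286  0.004 ]
side outer 1427.8203125 [305.89 132.49] [ 0.4765 -0.2833  0.028 ] [ 0.4781 -0.2964  0.016 ] [ 0.4796 -0.3095  0.004 ]
```

View pics/w.png

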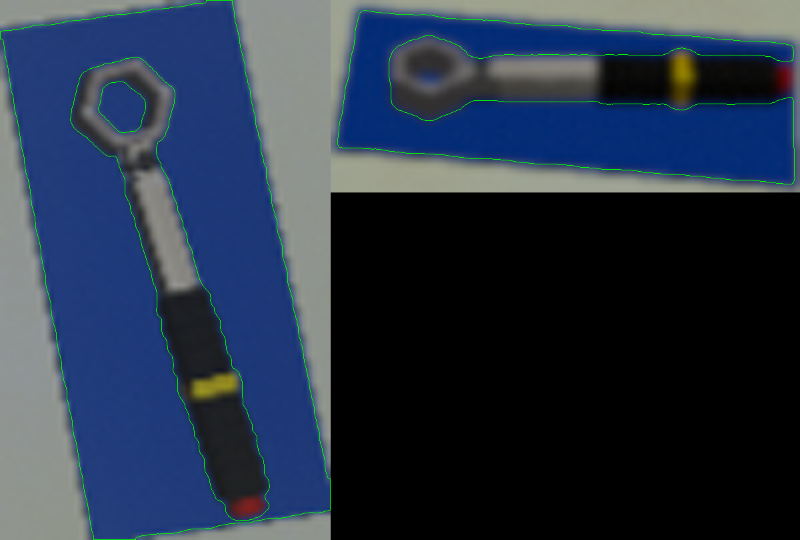

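View pics/cap.png

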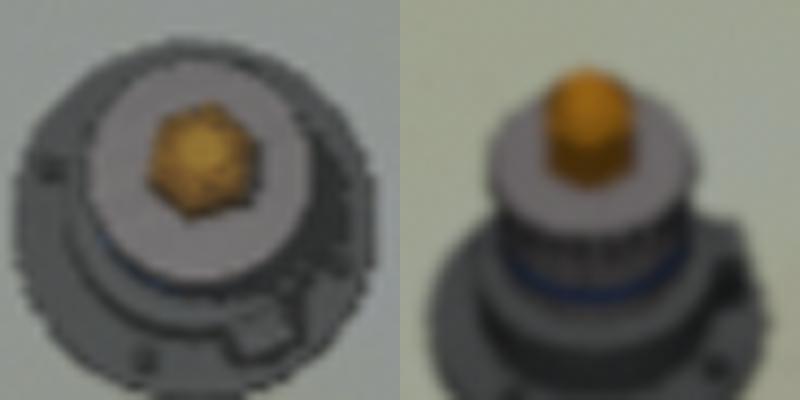

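```bash
cat >> h.py <<'E'
def heading(st=None):
    st=st or manip.sense(); x,y,z,w=st["tool_rot"]; return np.degrees(np.arctan2(2*(x*y+z*w),1-2*(y*y+z*z)))
def plan(way):  # way: list of (x,y,z,heading,n)
    st=manip.sense();p=np.array(st["tcp_pos"]);h=heading(st);print("at",p.round(4),round(h,2),"gap",st["finger_gap"])
    for x,y,z,hd,n in way:
        n=int(n)
        for i in range(n,0,-1):
            d=(np.array([x,y,z])-p)/i; dh=((hd-h+180)%360-180)/i
            a=np.radians(h);ex=np.array([np.cos(a),np.sin(a),0]);ey=np.array([np.sin(a),-np.cos(a),0])
            t=[round(1e3*v,1) for v in(d@ex,d@ey,-d[2])];yw=round(-dh,1)
            print(f'{{"travel":{t},"yaw":{yw}}}',end=",")
            p=p+(t[0]*ex+t[1]*ey)/1e3-np.array([0,0,t[2]/1e3]);h-=yw
        print("\n  ->",p.round(4),round(h,1))
E
python3 - <<'E'
from h import *
k=8
s=manip.snapshot("top"); im=np.array(s["pixels"])
# wrench edges: for columns along the handle from ring centre guess, scan across for blue->non-blue transitions
c=im.astype(np.float32); g=cv2.GaussianBlur(c[...,0]-c[...,2],(0,0),.5)
O=np.array([.5732,-.3004]);a0=np.radians(-165);e=np.array([np.cos(a0),np.sin(a0)]);nn=np.array([-e[1],e[0]])
for z in(.016,):
  L=[];Rr=[];D=np.r_[50:105:3,118:150:3,182:222:3]/1e3
  for d in D:
    o=np.linspace(-.03,.03,241)
    vals=[]
    for q in o:
        X=O+e*d+nn*q;u,v=proj(s,[X[0],X[1],z]);vals.append(cv2.getRectSubPix(g,(1,1),(u,v))[0,0])
    vals=np.array(vals);low=vals<60;i=np.where(low)[0];L.append(o[i[0]]);Rr.append(o[i[-1]])
  L=np.array(L);Rr=np.array(Rr)
  for nm,m in(("tube",D<.11),("grip",D>.11)):
    print(nm,"L",np.polyfit(D[m],L[m],1),"R",np.polyfit(D[m],Rr[m],1),"mid",np.polyfit(D[m],(L+Rr)[m]/2,1))
  print("mid all",np.polyfit(D,(L+Rr)/2,1))
# cap centre, both views: lilac cap top vs dark: V threshold ellipse
for n,z in(("top",.1),):
    hsv=cv2.cvtColor(im,cv2.COLOR_BGR2HSV)
    m=((hsv[...,2]>88)).astype(np.uint8)
    w=np.zeros_like(m);cv2.circle(w,(275,190),24,1,-1);m&=w
    lab=cv2.connectedComponents(m)[1];m=(lab==lab[178,275]).astype(np.uint8)
    ct=max(cv2.findContours(m,0,1)[0],key=cv2.contourArea);hu=cv2.convexHull(ct)
    el=cv2.fitEllipse(hu);print(n,el,ray(s,*el[0],.1))
E
```

```text
tube L [-0.01622807 -0.01277675] R [-0.01520468  0.01289444] mid [-1.57163743e-02  5.88450292e-05]
grip L [-0.01845108 -0.01554822] R [-0.01563909  0.01573991] mid [-1.70450846e-02  9.58456892e-05]
mid all [-0.0174934  0.0001826]Traceback (most recent call last):
  File "<stdin>", line 26, in <module>
cv2.error: OpenCV(4.12.0) /io/opencv/modules/imgproc/src/shapedescr.cpp:361: error: (-201:Incorrect size of input array) There should be at least 5 points to fit the ellipse in function 'fitEllipseNoDirect'
```

```bash
python3 - <<'E'
from h import *
for n,(x,y),r in(("top",(.608,.0165),.05),("side",(.608,.0165),.05)):
    s=manip.snapshot(n); im=np.array(s["pixels"]).astype(np.float32).mean(2)
    pts=[]
    for a in np.radians(np.arange(0,360,4)):
        rr=np.arange(.028,.050,.0005);v=[]
        for q in rr:
            u=proj(s,[x+q*np.cos(a),y+q*np.sin(a),.1]);v.append(cv2.getRectSubPix(im,(1,1),u)[0,0])
        d=np.gradient(np.array(v));i=np.argmin(d)
        if d[i]<-3 and 4<i<len(d)-4: pts.append([x+rr[i]*np.cos(a),y+rr[i]*np.sin(a)])
    P=np.array(pts);
    for it in range(4):
        A=np.c_[2*P,np.ones(len(P))];c=np.linalg.lstsq(A,(P**2).sum(1),rcond=None)[0];R=np.sqrt(c[2]+c[0]**2+c[1]**2)
        e=np.hypot(*(P-c[:2]).T)-R;P=P[np.abs(e)<max(.001,1.5*e.std())]
    print(n,len(P),c[:2].round(4),R.round(4),e.std())
# triangulate hex centroids
T=[]
A=[];b=[]
for n,(u,v) in(("top",(274.65,189.89)),("side",(244.91,169.95))):
    s=manip.snapshot(n);R=np.array(s["R"]);C=-R.T@np.array(s["t"]);d=ray(s,u,v,0)-C;d/=np.linalg.norm(d);Pm=np.eye(3)-np.outer(d,d);A.append(Pm);b.append(Pm@C)
print(np.linalg.lstsq(np.vstack(A),np.hstack(b),rcond=None)[0].round(4))
plan([(.45,.3,.25,100,9),(.50,-.1,.22,50,9),(.4859,-.3222,.10,14,8)])
E
```

```text
top 74 [0.6083 0.0154] 0.037 0.0004630597926964343
side 19 [0.6053 0.0161] 0.037 0.0004503913592172935
[0.6077 0.0153 0.1176]
at [0.1875 0.5962 0.2069] 162.54 gap 1.0029894754340662
{"travel":[np.float64(-37.7), np.float64(-22.6), np.float64(-4.8)],"yaw":6.9},{"travel":[np.float64(-40.1), np.float64(-18.0), np.float64(-4.8)],"yaw":7.0},{"travel":[np.float64(-42.0), np.float64(-12.9), np.float64(-4.8)],"yaw":6.9},{"travel":[np.float64(-43.3), np.float64(-7.8), np.float64(-4.8)],"yaw":7.0},{"travel":[np.float64(-43.9), np.float64(-2.4), np.float64(-4.8)],"yaw":6.9},{"travel":[np.float64(-43.9), np.float64(2.8), np.float64(-4.8)],"yaw":7.0},{"travel":[np.float64(-43.2), np.float64(8.2), np.float64(-4.8)],"yaw":6.9},{"travel":[np.float64(-41.9), np.float64(13.3), np.float64(-4.7)],"yaw":7.0},{"travel":[np.float64(-40.0), np.float64(18.3), np.float64(-4.8)],"yaw":6.9},
  -> [0.45 0.3  0.25] 100.0
{"travel":[np.float64(-44.7), np.float64(-2.3), np.float64(3.3)],"yaw":5.6},{"travel":[np.float64(-44.7), np.float64(2.1), np.float64(3.3)],"yaw":5.6},{"travel":[np.float64(-44.3), np.float64(6.5
[... 470 characters left out ...]
3.3)],"yaw":5.5},
  -> [ 0.5  -0.1   0.22] 50.0
{"travel":[np.float64(-22.4), np.float64(16.5), np.float64(15.0)],"yaw":4.5},{"travel":[np.float64(-21.1), np.float64(18.2), np.float64(15.0)],"yaw":4.5},{"travel":[np.float64(-19.6), np.float64(19.8), np.float64(15.0)],"yaw":4.5},{"travel":[np.float64(-17.9), np.float64(21.3), np.float64(15.0)],"yaw":4.5},{"travel":[np.float64(-16.2), np.float64(22.6), np.float64(15.0)],"yaw":4.5},{"travel":[np.float64(-14.4), np.float64(23.8), np.float64(15.0)],"yaw":4.5},{"travel":[np.float64(-12.5), np.float64(24.9), np.float64(15.0)],"yaw":4.5},{"travel":[np.float64(-10.5), np.float64(25.8), np.float64(15.0)],"yaw":4.5},
  -> [ 0.4859 -0.3222  0.1   ] 14.0
```

Call:
servo_tool:
  increments:
    - {"hand": 0,"travel": [-38,-22,-5],"yaw": 7}
    - {"hand": 0,"travel": [-40,-18,-5],"yaw": 7}
    - {"hand": 0,"travel": [-42,-13,-5],"yaw": 7}
    - {"hand": 0,"travel": [-43,-8,-5],"yaw": 7}
    - {"hand": 0,"travel": [-44,-2,-5],"yaw": 7}
    - {"hand": 0,"travel": [-44,3,-5],"yaw": 7}
    - {"hand": 0,"travel": [-43,8,-5],"yaw": 7}
    - {"hand": 0,"travel": [-42,13,-5],"yaw": 7}
    - {"hand": 0,"travel": [-40,18,-5],"yaw": 7}
    - {"hand": 0,"travel": [-44,-2,3],"yaw": 5.5}
    - {"hand": 0,"travel": [-44,2,3],"yaw": 5.5}
    - {"hand": 0,"travel": [-44,6,3],"yaw": 5.5}
    - {"hand": 0,"travel": [-43,11,3],"yaw": 5.5}
    - {"hand": 0,"travel": [-42,15,3],"yaw": 5.5}
    - {"hand": 0,"travel": [-40,19,3],"yaw": 5.5}
    - {"hand": 0,"travel": [-38,23,3],"yaw": 5.5}
    - {"hand": 0,"travel": [-36,26,3],"yaw": 5.5}
    - {"hand": 0,"travel": [-33,29,3],"yaw": 5.5}
  newtons: 50

```text
t: 2.4
tcp_pos: [0.4975, -0.098, 0.2251]
tool_rot: [0.907, 0.421, 0.0, 0.0]
force: [0.7, 0.7, 0.7]
finger_gap: 0.999
```

```bash
sed -i 's/t=\[round(1e3\*v,1)/t=[round(float(1e3*v),1)/; s/yw=round(-dh,1)/yw=round(float(-dh),1)/' h.py; python3 - <<'E'
from h import *
plan([(.4859,-.3222,.10,14,8)])
E
```

```text
at [ 0.4975 -0.098   0.2251] 49.79 gap 0.9993953683688801
{"travel":[-22.3, 17.0, 15.6],"yaw":4.5},{"travel":[-20.9, 18.7, 15.6],"yaw":4.5},{"travel":[-19.4, 20.3, 15.6],"yaw":4.5},{"travel":[-17.8, 21.7, 15.7],"yaw":4.5},{"travel":[-16.0, 23.1, 15.6],"yaw":4.4},{"travel":[-14.2, 24.2, 15.7],"yaw":4.5},{"travel":[-12.3, 25.2, 15.6],"yaw":4.4},{"travel":[-10.3, 26.1, 15.7],"yaw":4.5},
  -> [ 0.4858 -0.3222  0.1   ] 14.0
```

Call:
servo_tool:
  increments:
    - {"hand": 0,"travel": [-22.3,17,15.6],"yaw": 4.5}
    - {"hand": 0,"travel": [-20.9,18.7,15.6],"yaw": 4.5}
    - {"hand": 0,"travel": [-19.4,20.3,15.6],"yaw": 4.5}
    - {"hand": 0,"travel": [-17.8,21.7,15.6],"yaw": 4.5}
    - {"hand": 0,"travel": [-16,23,15.6],"yaw": 4.4}
    - {"hand": 0,"travel": [-14.2,24.2,15.6],"yaw": 4.5}
    - {"hand": 0,"travel": [-12.3,25.2,15.6],"yaw": 4.4}
    - {"hand": 0,"travel": [-10.3,26,15.6],"yaw": 4.5}
    - {"hand": 0.4}
    - {"hand": 0.4}
    - {"hand": 0.4}
    - {"hand": 0.4}

```text
schema error: expected keys hand, travel, yaw
```

```bash
python3 - <<'E'
from h import *
plan([(.4859,-.3222,.008,14,6)])
for n in("top","side"):
    s,im=snap(n,n+"1"); c=im[180:300,330:450] if n=="top" else im[60:180,240:360]; cv2.imwrite(f"pics/{n}1c.png",cv2.resize(c,(400,400),interpolation=cv2.INTER_CUBIC))
cv2.imwrite("pics/c3.png",np.hstack([cv2.imread("pics/top1c.png"),cv2.imread("pics/side1c.png")]))
E
```

```text
at [ 0.4975 -0.098   0.2251] 49.79 gap 0.9993953683688801
{"travel":[-29.8, 22.6, 36.2],"yaw":6.0},{"travel":[-27.3, 25.6, 36.2],"yaw":6.0},{"travel":[-24.4, 28.4, 36.2],"yaw":5.9},{"travel":[-21.4, 30.7, 36.2],"yaw":6.0},{"travel":[-18.0, 32.8, 36.1],"yaw":5.9},{"travel":[-14.6, 34.4, 36.2],"yaw":6.0},
  -> [ 0.4859 -0.3222  0.008 ] 14.0
```

View pics/c3.png

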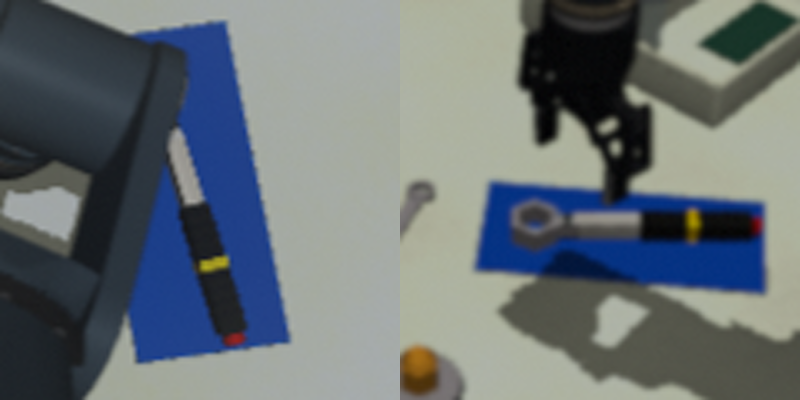

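Call:
servo_tool:
  increments:
    - {"hand": 0.2,"travel": [-22.3,17,15.6],"yaw": 4.5}
    - {"hand": 0.3,"travel": [-20.9,18.7,15.6],"yaw": 4.5}
    - {"hand": 0.4,"travel": [-19.4,20.3,15.6],"yaw": 4.5}
    - {"hand": 0.4,"travel": [-17.8,21.7,15.6],"yaw": 4.5}
    - {"hand": 0.4,"travel": [-16,23,15.6],"yaw": 4.4}
    - {"hand": 0.4,"travel": [-14.2,24.2,15.6],"yaw": 4.5}
    - {"hand": 0.4,"travel": [-12.3,25.2,15.6],"yaw": 4.4}
    - {"hand": 0.4,"travel": [-10.3,26,15.6],"yaw": 4.5}
    - {"hand": 0.4,"travel": [0,0,0],"yaw": 0}

```text
t: 3.4
tcp_pos: [0.4862, -0.3225, 0.0984]
tool_rot: [0.992, 0.122, -0.0, -0.0]
force: [0.4, 0.1, -1.0]
finger_gap: 0.598
```

```bash
python3 - <<'E'
from h import *
plan([(.4859,-.3222,.008,14,6)])
for n in("top","side"):
    s,im=snap(n,n+"1"); c=im[180:300,330:450] if n=="top" else im[60:180,240:360]; cv2.imwrite(f"pics/{n}1c.png",cv2.resize(c,(400,400),interpolation=cv2.INTER_CUBIC))
cv2.imwrite("pics/c4.png",np.hstack([cv2.imread("pics/top1c.png"),cv2.imread("pics/side1c.png")]))
E
```

```text
at [ 0.4862 -0.3225  0.0984] 14.06 gap 0.5982472668506609
{"travel":[-0.0, -0.1, 15.1],"yaw":0.0},{"travel":[-0.1, -0.1, 15.1],"yaw":0.0},{"travel":[-0.0, -0.1, 15.0],"yaw":0.0},{"travel":[-0.1, -0.0, 15.1],"yaw":0.0},{"travel":[-0.0, -0.1, 15.0],"yaw":0.0},{"travel":[-0.1, -0.0, 15.1],"yaw":0.1},
  -> [ 0.4859 -0.3222  0.008 ] 14.0
```

View pics/c4.png

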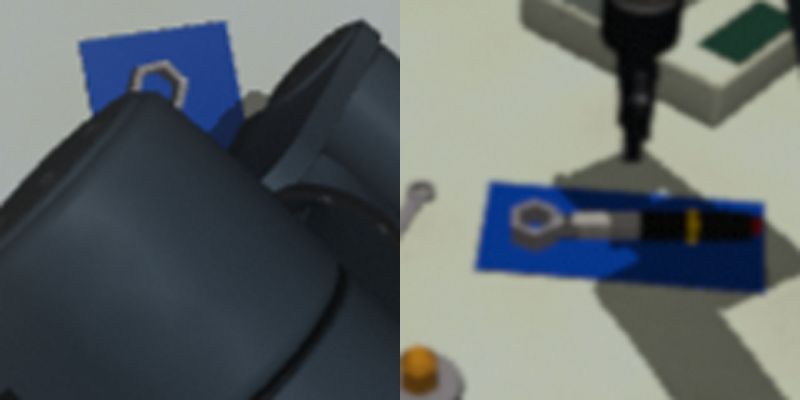

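Call:
servo_tool:
  increments:
    - {"hand": 0.4,"travel": [0,0,20],"yaw": 0}
    - {"hand": 0.4,"travel": [0,0,20],"yaw": 0}
    - {"hand": 0.4,"travel": [0,0,20],"yaw": 0}
    - {"hand": 0.4,"travel": [0,0,15],"yaw": 0}
    - {"hand": 0.4,"travel": [0,0,10],"yaw": 0}
    - {"hand": 0.4,"travel": [0,0,5],"yaw": 0}
    - {"hand": 1,"travel": [0,0,0],"yaw": 0}
    - {"hand": 1,"travel": [0,0,0],"yaw": 0}
    - {"hand": 1,"travel": [0,0,0],"yaw": 0}
    - {"hand": 1,"travel": [0,0,0],"yaw": 0}
    - {"hand": 1,"travel": [0,0,0],"yaw": 0}
    - {"hand": 1,"travel": [0,0,0],"yaw": 0}
  newtons: 60

```text
t: 4.7
tcp_pos: [0.4866, -0.3202, 0.0104]
tool_rot: [0.992, 0.124, 0.0, 0.0]
force: [0.8, -0.0, 0.3]
finger_gap: 0.002
```

```bash
python3 - <<'E'
from h import *
print(manip.sense())
for n in("top","side"):
    s,im=snap(n,n+"2"); c=im[180:300,330:450] if n=="top" else im[60:180,240:360]; cv2.imwrite(f"pics/{n}2c.png",cv2.resize(c,(400,400),interpolation=cv2.INTER_CUBIC))
cv2.imwrite("pics/c5.png",np.hstack([cv2.imread("pics/top2c.png"),cv2.imread("pics/side2c.png")]))
E
```

```text
{'t': 4.7, 'q': array([-7.73692674e-01,  7.54192930e-01,  1.67649288e+00,  7.65908470e-07,
        7.10479467e-01,  5.48751749e-01]), 'qd': array([-0.00099793,  0.00368914,  0.00085627, -0.00059778,  0.00092605,
       -0.00120895]), 'tau': array([ 2.97421968e-03, -4.53933334e+01, -9.47263151e+00,  1.49417820e-04,
       -1.77117843e-03, -5.38316272e-05]), 'tcp_pos': array([ 0.48664515, -0.32021138,  0.01037741]), 'tool_rot': array([9.92300082e-01, 1.23856782e-01, 1.33382806e-04, 1.66948848e-04]), 'force': array([ 0.81726214, -0.03215224,  0.26531395]), 'ft_torque': array([ 0.03025216,  0.00494623, -0.0461768 ]), 'finger_gap': 0.0016235186295090562}
```

View pics/c5.png

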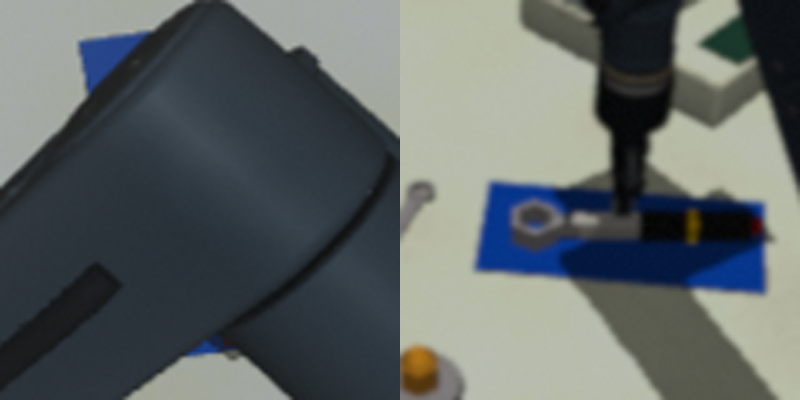

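```bash
python3 - <<'E'
from h import *
st=manip.sense();p=st["tcp_pos"];print(st["t"],p,st["finger_gap"])
s=manip.snapshot("side");s2=manip.snapshot("top")
for dz in(0,.02,.05):
  q=proj(s,p+[0,0,dz]);print(q,(np.array(q)-[240,60])*400/120+[400,0])
print(proj(s,[.4859,-.3222,.028]))
im=s["pixels"][100:150,280:340]
cv2.imwrite("pics/z1.png",cv2.resize(im,None,fx=12,fy=12,interpolation=cv2.INTER_CUBIC))
E
```

```text
4.8 [ 0.48659726 -0.32013946  0.01022438] 0.0027042334615387763
(np.float64(304.63259732539865), np.float64(128.81837508828517)) [615.44199108 229.39458363]
(np.float64(305.0580831350318), np.float64(124.50412160695215)) [616.86027712 215.01373869]
(np.float64(305.7121096092856), np.float64(117.87255851001494)) [619.04036536 192.90852837]
(np.float64(305.31839046129255), np.float64(124.63603118472209))
```

View pics/z1.png

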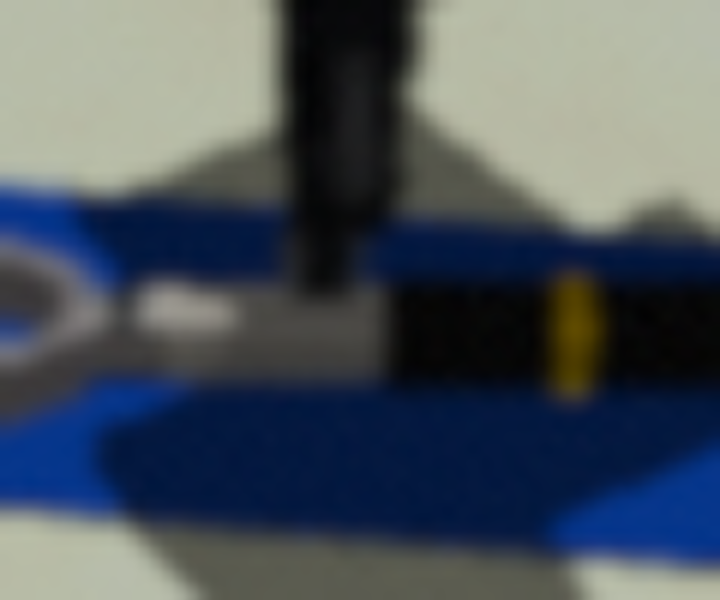

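```bash
python3 - <<'E'
from h import *
s=manip.snapshot("side")
print(proj(s,[.4862,-.3225,.0984]),proj(s,[.4862,-.3225,.1084]))
for y in(-.3,-.3225,-.35): print(y,proj(s,[.4862,y,.1064]))
a=cv2.imread("pics/side1.png")[85:135,280:340]
cv2.imwrite("pics/z2.png",cv2.resize(a,None,fx=12,fy=12,interpolation=cv2.INTER_CUBIC))
E
```

```text
(np.float64(306.81920943935376), np.float64(108.72079325292657)) (np.float64(307.05125953188644), np.float64(106.37840671917876))
-0.3 (np.float64(305.75591593976355), np.float64(111.09274351611768))
-0.3225 (np.float64(307.0046615864637), np.float64(106.84878101925845))
-0.35 (np.float64(308.49975313270954), np.float64(101.76759217315085))
```

View pics/z2.png

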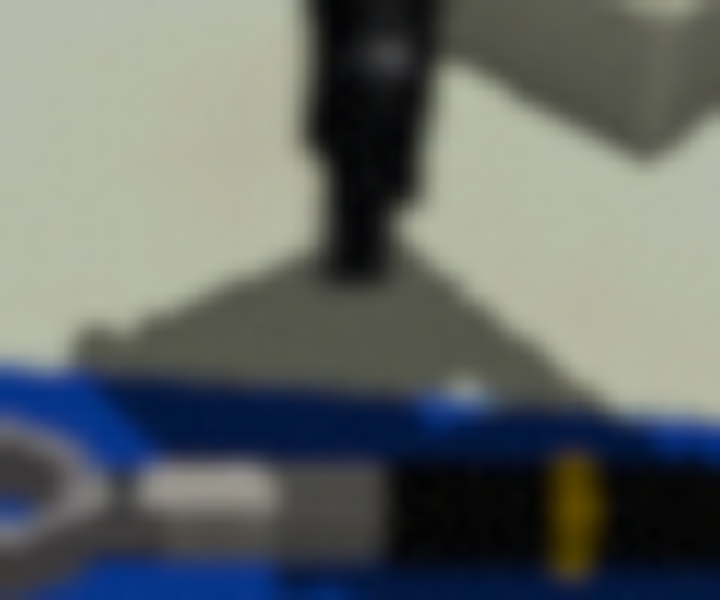

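Call:
servo_tool:
  increments:
    - {"hand": 1,"travel": [0,0,-20],"yaw": 0}
    - {"hand": 1,"travel": [0,0,-40],"yaw": 0}
    - {"hand": 1,"travel": [0,0,-40],"yaw": 0}
    - {"hand": 1,"travel": [0,0,0],"yaw": 0}

```text
t: 5.35
tcp_pos: [0.4897, -0.3229, 0.1154]
tool_rot: [0.992, 0.124, 0.004, 0.005]
force: [0.2, -0.6, 0.4]
finger_gap: 0.002
```

```bash
python3 - <<'E'
from h import *
s,im=snap("side","side3");st=manip.sense();p=st["tcp_pos"];print(p,st["finger_gap"],st["force"],proj(s,p))
s2,im2=snap("top","top3");print(proj(s2,p))
a=im[75:150,270:350]
cv2.imwrite("pics/z3.png",cv2.resize(a,None,fx=7,fy=7,interpolation=cv2.INTER_CUBIC))
E
```

```text
[ 0.48829311 -0.32165617  0.1130689 ] 0.0034332556849074737 [-0.60162648  0.21954461 -0.60464188] (np.float64(306.4951983461032), np.float64(105.33488460365184))
(np.float64(395.3297655086309), np.float64(230.9937369450069))
```

View pics/z3.png

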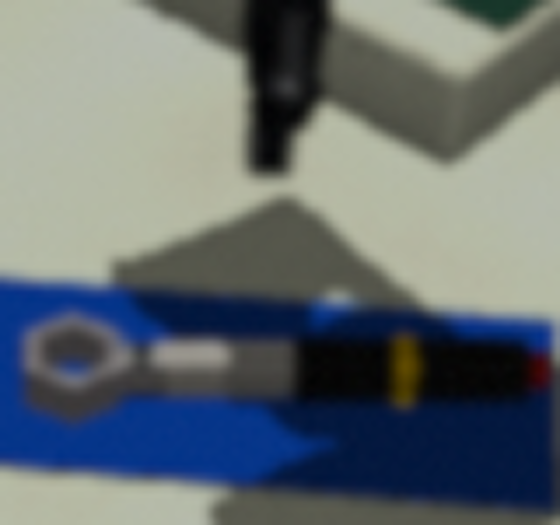

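View pics/side3.png

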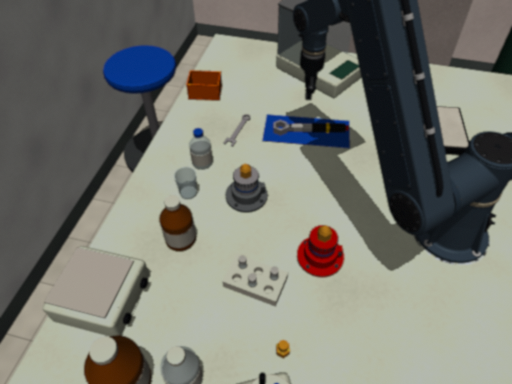

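View pics/top3.png

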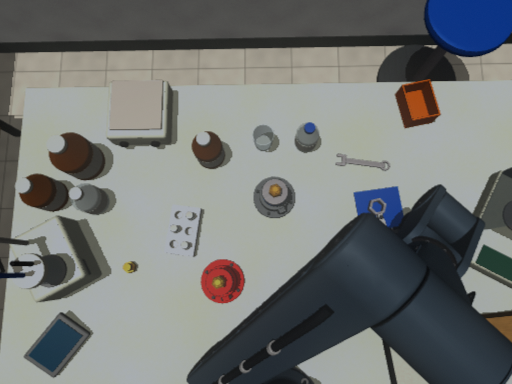

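```bash
python3 - <<'E'
from h import *
s=manip.snapshot("side")
p=np.array([.4975,-.098,.2251]);h=np.radians(49.79);ey=np.array([np.sin(h),-np.cos(h),0])
for z in(0,.013):
  for d in(-.0425,0,.0425): print(z,d,np.round(proj(s,p+ey*d+[0,0,z]),1))
# known checks: mat corners from side matched top. spanner etc
print(manip.sense()["tool_rot"],manip.sense()["tcp_pos"],manip.sense()["q"])
E
```

```text
0 -0.0425 [301.2 131.1]
0 0 [291.8 122.8]
0 0.0425 [282.7 114.8]
0.013 -0.0425 [301.5 127.6]
0.013 0 [292.  119.3]
0.013 0.0425 [282.9 111.3]
[ 9.92290720e-01  1.23931574e-01 -2.00281110e-04 -2.28586260e-04] [ 0.48617279 -0.31970628  0.10991911] [-7.73621789e-01  5.97230381e-01  1.62981746e+00 -3.56985932e-05
  9.15151979e-01  5.48694235e-01]
```

```bash
python3 - <<'E'
import cv2,numpy as np
# no full image kept of that pose except the crop c3
a=cv2.imread("pics/c3.png")[:, 400:]; cv2.imwrite("pics/c3b.png",cv2.resize(a[60:260,60:300],None,fx=2.5,fy=2.5))
E
```

```text
(no output)
```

View pics/c3b.png

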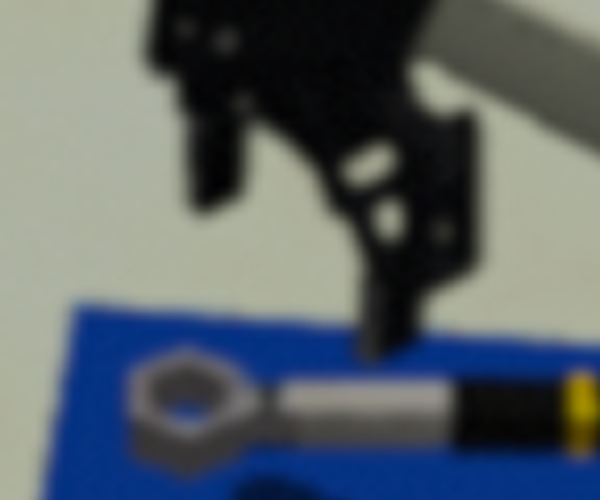

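Call:
servo_tool:
  increments:
    - {"hand": 1,"travel": [10,-39,0],"yaw": 0}
    - {"hand": 1,"travel": [10,-39,10],"yaw": 0}
    - {"hand": 1,"travel": [10,-39,20],"yaw": 0}
    - {"hand": 1,"travel": [0,0,25],"yaw": 0}
    - {"hand": 1,"travel": [0,0,25],"yaw": 0}
    - {"hand": 1,"travel": [0,0,10],"yaw": 0}
    - {"hand": 1,"travel": [0,0,5],"yaw": 0}
    - {"hand": 1,"travel": [0,0,3],"yaw": 0}
    - {"hand": 1,"travel": [0,0,0],"yaw": 0}

```text
t: 6.4
tcp_pos: [0.487, -0.1997, 0.0122]
tool_rot: [0.992, 0.124, 0.0, 0.0]
force: [0.1, -0.1, 0.6]
finger_gap: -0.001
```

```bash
python3 - <<'E'
from h import *
s,im=snap("side","side4");st=manip.sense();p=st["tcp_pos"];print(p,st["finger_gap"],st["force"],proj(s,p))
a=im[100:175,250:350]
cv2.imwrite("pics/z4.png",cv2.resize(a,None,fx=7,fy=7,interpolation=cv2.INTER_CUBIC))
E
```

```text
[ 0.48716291 -0.19980352  0.01252998] -0.0010687004905913767 [-0.81993696 -0.38403341  0.58179804] (np.float64(297.76171380019105), np.float64(151.92282542895356))
```

View pics/z4.png

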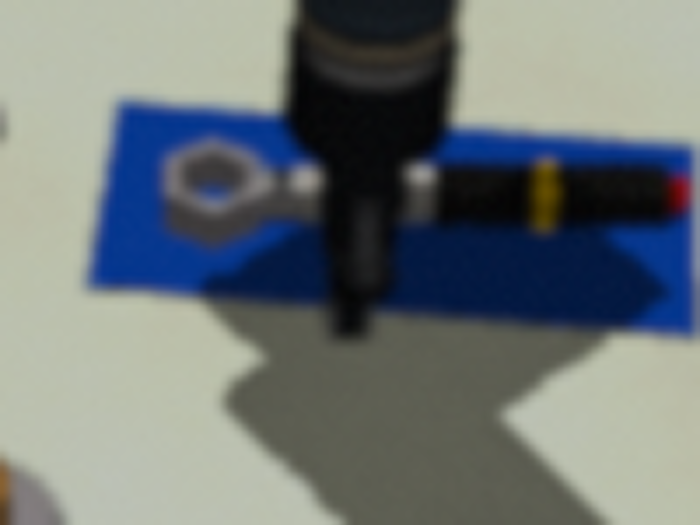

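Call:
servo_tool:
  increments:
    - {"hand": 1,"travel": [0,0,4],"yaw": 0}
    - {"hand": 1,"travel": [0,0,4],"yaw": 0}
    - {"hand": 1,"travel": [0,0,2],"yaw": 0}
    - {"hand": 1,"travel": [0,0,0],"yaw": 0}

```text
t: 6.85
tcp_pos: [0.4867, -0.1992, 0.0019]
tool_rot: [0.992, 0.124, -0.0, -0.0]
force: [0.8, 0.0, -0.3]
finger_gap: 0.003
```

```bash
python3 - <<'E'
from h import *
s,im=snap("side","side5");st=manip.sense();p=st["tcp_pos"];print(p,st["finger_gap"],st["force"],proj(s,p))
a=im[125:160,280:320]
cv2.imwrite("pics/z5.png",cv2.resize(a,None,fx=14,fy=14,interpolation=cv2.INTER_CUBIC))
E
```

```text
[ 0.48676717 -0.1992232   0.00200482] -0.0034586683265545367 [ 0.62389923  0.50291851 -0.22663766] (np.float64(297.64824794285835), np.float64(154.2908002169676))
```

View pics/z5.png

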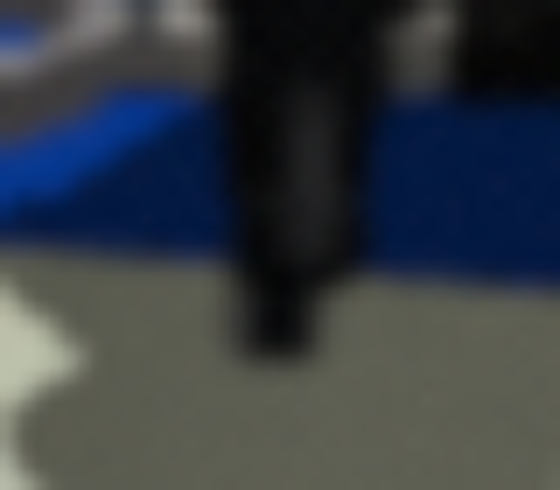

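Call:
servo_tool:
  increments:
    - {"hand": 1,"travel": [0,0,2],"yaw": 0}
    - {"hand": 1,"travel": [0,0,1],"yaw": 0}
    - {"hand": 1,"travel": [0,0,0],"yaw": 0}

```text
t: 7.2
tcp_pos: [0.4868, -0.1992, -0.001]
tool_rot: [0.992, 0.124, -0.0, -0.0]
force: [0.2, -0.1, -0.8]
finger_gap: 0.002
```

Call:
servo_tool:
  increments:
    - {"hand": 1,"travel": [0,0,2],"yaw": 0}
    - {"hand": 1,"travel": [0,0,1],"yaw": 0}
    - {"hand": 1,"travel": [0,0,0],"yaw": 0}

```text
t: 7.5
tcp_pos: [0.4868, -0.1992, -0.0041]
tool_rot: [0.992, 0.124, -0.0, -0.0]
force: [0.2, -0.2, 0.0]
finger_gap: 0.002
```

Call:
servo_tool:
  increments:
    - {"hand": 1,"travel": [0,0,2],"yaw": 0}
    - {"hand": 1,"travel": [0,0,2],"yaw": 0}
    - {"hand": 1,"travel": [0,0,0],"yaw": 0}

```text
t: 7.8
tcp_pos: [0.4867, -0.1992, -0.0082]
tool_rot: [0.992, 0.124, -0.0, -0.0]
force: [-0.6, 0.2, 0.1]
finger_gap: -0.0
```

```bash
python3 - <<'E'
from h import *
s,im=snap("side","side6");st=manip.sense();p=st["tcp_pos"];print(p,st["finger_gap"],st["force"],proj(s,p))
a=im[125:160,280:320]
cv2.imwrite("pics/z6.png",cv2.resize(a,None,fx=14,fy=14,interpolation=cv2.INTER_CUBIC))
E
```

```text
[ 0.48676442 -0.19922255 -0.00807624] 0.0005523092951395124 [ 1.06246767 -0.10692375  0.76073616] (np.float64(297.46343012789737), np.float64(156.40252759656545))
```

View pics/z6.png

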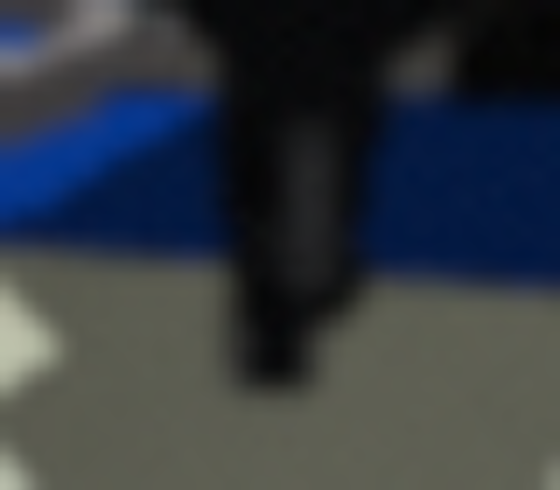

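Call:
servo_tool:
  increments:
    - {"hand": 1,"travel": [0,0,2],"yaw": 0}
    - {"hand": 1,"travel": [0,0,2],"yaw": 0}
    - {"hand": 1,"travel": [0,0,0],"yaw": 0}

```text
t: 8.15
tcp_pos: [0.4867, -0.1992, -0.0121]
tool_rot: [0.992, 0.124, -0.0, -0.0]
force: [0.2, -0.1, -0.1]
finger_gap: -0.002
```

Call:
servo_tool:
  increments:
    - {"hand": 1,"travel": [0,0,1.5],"yaw": 0}
    - {"hand": 1,"travel": [0,0,0],"yaw": 0}

```text
t: 8.35
tcp_pos: [0.4868, -0.1992, -0.0136]
tool_rot: [0.992, 0.124, -0.0, -0.0]
force: [0.8, -0.8, 0.2]
finger_gap: -0.001
```

Call:
servo_tool:
  increments:
    - {"hand": 1,"travel": [0,0,1.5],"yaw": 0}
    - {"hand": 1,"travel": [0,0,0],"yaw": 0}

```text
t: 8.55
tcp_pos: [0.4868, -0.1992, -0.015]
tool_rot: [0.992, 0.124, -0.0, -0.0]
force: [-0.3, -0.2, -0.0]
finger_gap: -0.004
```

Call:
servo_tool:
  increments:
    - {"hand": 1,"travel": [0,0,1.5],"yaw": 0}
    - {"hand": 1,"travel": [0,0,0],"yaw": 0}

```text
t: 8.75
tcp_pos: [0.4868, -0.1992, -0.0165]
tool_rot: [0.992, 0.124, -0.0, -0.0]
force: [-0.0, 0.0, -0.1]
finger_gap: 0.001
```

Call:
servo_tool:
  increments:
    - {"hand": 1,"travel": [0,0,1.5],"yaw": 0}
    - {"hand": 1,"travel": [0,0,0],"yaw": 0}

```text
t: 8.95
tcp_pos: [0.4868, -0.1993, -0.018]
tool_rot: [0.992, 0.124, -0.0, -0.0]
force: [0.0, -0.3, -0.6]
finger_gap: -0.004
```

```bash
python3 - <<'E'
from h import *
s,im=snap("side","side7");st=manip.sense();p=st["tcp_pos"];print(p,st["finger_gap"],st["force"],proj(s,p))
a=im[125:160,280:320]
cv2.imwrite("pics/z7.png",cv2.resize(a,None,fx=14,fy=14,interpolation=cv2.INTER_CUBIC))
E
```

```text
[ 0.48679134 -0.19924681 -0.01800177] 0.00044558901389097895 [0.21979099 0.21200064 0.44021922] (np.float64(297.27614899980273), np.float64(158.4541996173734))
```

View pics/z7.png

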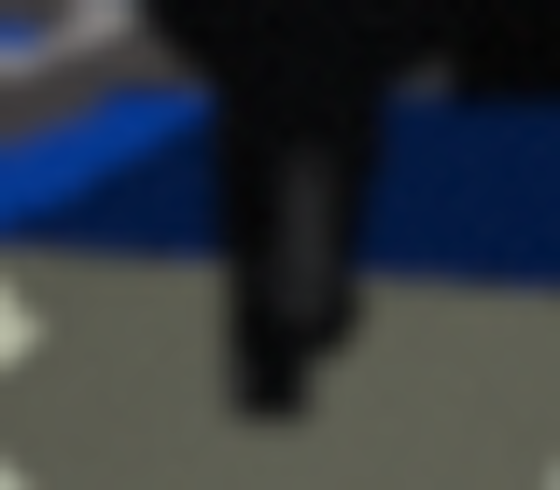

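Call:
servo_tool:
  increments:
    - {"hand": 1,"travel": [0,0,1.5],"yaw": 0}
    - {"hand": 1,"travel": [0,0,0],"yaw": 0}

```text
t: 9.2
tcp_pos: [0.4868, -0.1993, -0.0195]
tool_rot: [0.992, 0.124, -0.0, -0.0]
force: [0.2, -0.4, 0.1]
finger_gap: -0.001
```

Call:
servo_tool:
  increments:
    - {"hand": 1,"travel": [0,0,1.5],"yaw": 0}
    - {"hand": 1,"travel": [0,0,0],"yaw": 0}

```text
t: 9.4
tcp_pos: [0.4868, -0.1992, -0.021]
tool_rot: [0.992, 0.124, -0.0, -0.0]
force: [0.0, 0.6, 0.2]
finger_gap: 0.002
```

Call:
servo_tool:
  increments:
    - {"hand": 1,"travel": [0,0,1.5],"yaw": 0}
    - {"hand": 1,"travel": [0,0,0],"yaw": 0}

```text
t: 9.6
tcp_pos: [0.4868, -0.1992, -0.0226]
tool_rot: [0.992, 0.124, -0.0, -0.0]
force: [0.5, 1.1, -0.2]
finger_gap: -0.001
```

Call:
servo_tool:
  increments:
    - {"hand": 1,"travel": [0,0,1.5],"yaw": 0}
    - {"hand": 1,"travel": [0,0,0],"yaw": 0}

```text
t: 9.8
tcp_pos: [0.4868, -0.1992, -0.024]
tool_rot: [0.992, 0.124, -0.0, -0.0]
force: [-1.2, -0.3, -0.6]
finger_gap: 0.001
```

Call:
servo_tool:
  increments:
    - {"hand": 1,"travel": [0,0,1.5],"yaw": 0}
    - {"hand": 1,"travel": [0,0,0],"yaw": 0}

```text
t: 10.0
tcp_pos: [0.4869, -0.1993, -0.0243]
tool_rot: [0.992, 0.124, 0.0, 0.0]
force: [-1.5, 1.4, 9.0]
finger_gap: 0.0
```

Call:
servo_tool:
  increments:
    - {"hand": 1,"travel": [0,0,1.5],"yaw": 0}
    - {"hand": 1,"travel": [0,0,0],"yaw": 0}

```text
t: 10.2
tcp_pos: [0.4869, -0.1993, -0.0244]
tool_rot: [0.992, 0.124, 0.0, 0.0]
force: [-3.8, 0.8, 19.6]
finger_gap: 0.0
```

```bash
python3 - <<'E'
from h import *
s,im=snap("side","side8");st=manip.sense();p=st["tcp_pos"];print(p,st["finger_gap"],st["force"],proj(s,p))
a=im[125:160,280:320]
cv2.imwrite("pics/z8.png",cv2.resize(a,None,fx=14,fy=14,interpolation=cv2.INTER_CUBIC))
E
```

```text
[ 0.48689799 -0.19933375 -0.02439092] -0.0005491069743229688 [-3.39531662  1.58690964 20.25419047] (np.float64(297.13490608078286), np.float64(159.74476925074856))
```

View pics/z8.png

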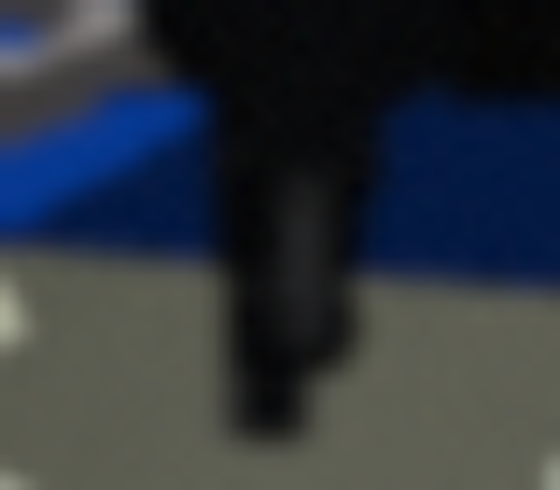

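```bash
python3 - <<'E'
from h import *
s=manip.snapshot("side")
for u,v in((299.1,156.2),(296.5,156.2),(301.5,156.2),(303.8,151.3)): print(ray(s,u,v,0).round(4),ray(s,u,v,0.02).round(4))
E
```

```text
[ 0.4806 -0.1936  0.    ] [ 0.478 -0.174  0.02 ]
[ 0.489  -0.1915  0.    ] [ 0.4863 -0.1719  0.02  ]
[ 0.4728 -0.1956  0.    ] [ 0.4704 -0.1759  0.02  ]
[ 0.4697 -0.2203  0.    ] [ 0.4673 -0.2002  0.02  ]
```

Call:
servo_tool:
  increments:
    - {"hand": 1,"travel": [0,0,-10],"yaw": 0}
    - {"hand": 1,"travel": [0,0,-30],"yaw": 0}
    - {"hand": 1,"travel": [0,0,-30],"yaw": 0}

```text
t: 10.6
tcp_pos: [0.4863, -0.1989, 0.0435]
tool_rot: [0.992, 0.124, -0.001, -0.001]
force: [0.5, 0.2, -0.0]
finger_gap: -0.002
```

```bash
python3 - <<'E'
from h import *
plan([(.4885,-.3195,.0435,14,4)])
E
```

```text
at [ 0.4863 -0.1989  0.0435] 14.23 gap -0.002424315907638838
{"travel":[-6.9, 29.3, -0.0],"yaw":0.1},{"travel":[-6.8, 29.4, -0.0],"yaw":0.0},{"travel":[-6.8, 29.4, -0.0],"yaw":0.1},{"travel":[-6.8, 29.3, -0.0],"yaw":0.0},
  -> [ 0.4885 -0.3195  0.0435] 14.0
```

Call:
servo_tool:
  increments:
    - {"hand": 0.4,"travel": [-6.8,29.3,0],"yaw": 0}
    - {"hand": 0.4,"travel": [-6.8,29.3,0],"yaw": 0}
    - {"hand": 0.4,"travel": [-6.8,29.3,0],"yaw": 0}
    - {"hand": 0.4,"travel": [-6.8,29.3,0],"yaw": 0.2}
    - {"hand": 0.4,"travel": [0,0,0],"yaw": 0}
    - {"hand": 0.4,"travel": [0,0,20],"yaw": 0}
    - {"hand": 0.4,"travel": [0,0,20],"yaw": 0}
    - {"hand": 0.4,"travel": [0,0,12],"yaw": 0}
    - {"hand": 0.4,"travel": [0,0,4],"yaw": 0}
    - {"hand": 0.4,"travel": [0,0,0],"yaw": 0}

```text
t: 11.6
tcp_pos: [0.4891, -0.3189, -0.0134]
tool_rot: [0.992, 0.122, -0.0, -0.001]
force: [0.2, 0.2, -0.2]
finger_gap: 0.602
```

```bash
python3 - <<'E'
from h import *
s,im=snap("side","side9");st=manip.sense();p=st["tcp_pos"];print(p,st["finger_gap"],st["force"],heading(st))
a=im[95:150,265:345]
cv2.imwrite("pics/z9.png",cv2.resize(a,None,fx=9,fy=9,interpolation=cv2.INTER_CUBIC))
E
```

```text
[ 0.48947387 -0.31935013 -0.01277779] 0.5972775640482416 [ 0.4617085  -0.56842643 -0.1942495 ] 14.056228919373826
```

View pics/z9.png

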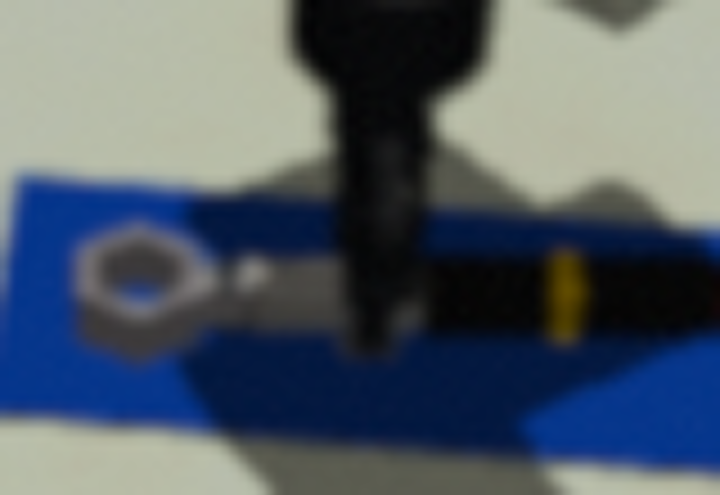

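Call:
servo_tool:
  increments:
    - {"hand": 0.4,"travel": [0,0,4],"yaw": 0}
    - {"hand": 0.7,"travel": [0,0,0],"yaw": 0}
    - {"hand": 1,"travel": [0,0,0],"yaw": 0}
    - {"hand": 1,"travel": [0,0,0],"yaw": 0}
    - {"hand": 1,"travel": [0,0,0],"yaw": 0}
    - {"hand": 1,"travel": [0,0,0],"yaw": 0}
    - {"hand": 1,"travel": [0,0,0],"yaw": 0}
  newtons: 70

```text
t: 12.35
tcp_pos: [0.4899, -0.3202, -0.0161]
tool_rot: [0.993, 0.122, 0.001, 0.001]
force: [-0.4, -0.4, 5.4]
finger_gap: 0.195
```

Call:
servo_tool:
  increments:
    - {"hand": 1,"travel": [0,0,-5],"yaw": 0}
    - {"hand": 1,"travel": [0,0,-10],"yaw": 0}
    - {"hand": 1,"travel": [0,0,-25],"yaw": 0}
    - {"hand": 1,"travel": [0,0,-30],"yaw": 0}
    - {"hand": 1,"travel": [0,0,-30],"yaw": 0}
    - {"hand": 1,"travel": [0,0,-30],"yaw": 0}
    - {"hand": 1,"travel": [0,0,-25],"yaw": 0}
    - {"hand": 1,"travel": [0,0,-15],"yaw": 0}
    - {"hand": 1,"travel": [0,0,0],"yaw": 0}
    - {"hand": 1,"travel": [0,0,0],"yaw": 0}

```text
t: 13.35
tcp_pos: [0.4887, -0.3189, 0.1528]
tool_rot: [0.993, 0.122, -0.0, -0.0]
force: [0.3, -0.5, -3.4]
finger_gap: 0.194
```

```bash
python3 - <<'E'
from h import *
s,im=snap("side","side10");snap("top","top10");st=manip.sense();p=st["tcp_pos"];print(p,st["finger_gap"],st["force"],heading(st),st["ft_torque"])
a=np.radians(78.5);ex=np.array([np.cos(a),np.sin(a)]);ey=np.array([np.sin(a),-np.cos(a)])
T=np.array([.6077,.0155])-.0856*ex-.001*ey;print(T)
plan([(T[0],T[1],p[2],78.5,12)])
E
```

```text
[ 0.48830224 -0.31860268  0.1516933 ] 0.19042355604099423 [-0.28885709  0.16958862 -3.74983954] 14.033317740160525 [ 0.05228001 -0.01790392  0.00595314]
[ 0.58965418 -0.06818219]
at [ 0.4883 -0.3186  0.1517] 14.03 gap 0.19042355604099423
{"travel":[13.3, -18.2, -0.0],"yaw":-5.4},{"travel":[14.9, -16.9, -0.0],"yaw":-5.4},{"travel":[16.4, -15.4, -0.0],"yaw":-5.4},{"travel":[17.8, -13.8, -0.0],"yaw":-5.4},{"travel":[19.0, -12.0, -0.0],"yaw":-5.4},{"travel":[20.1, -10.2, -0.0],"yaw":-5.4},{"travel":[20.9, -8.3, -0.0],"yaw":-5.3},{"travel":[21.6, -6.3, -0.0],"yaw":-5.4},{"travel":[22.1, -4.2, -0.0],"yaw":-5.3},{"travel":[22.4, -2.2, -0.0],"yaw":-5.4},{"travel":[22.5, -0.0, -0.0],"yaw":-5.3},{"travel":[22.5, 2.0, -0.0],"yaw":-5.4},
  -> [ 0.5896 -0.0681  0.1517] 78.5
```

View pics/side10.png

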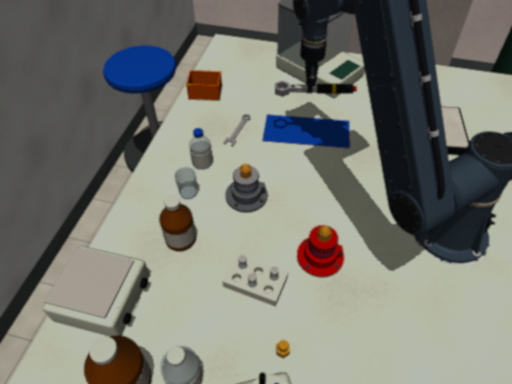

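View pics/top10.png

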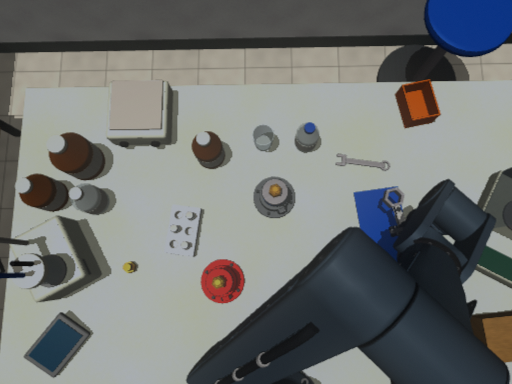

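Call:
servo_tool:
  increments:
    - {"hand": 1,"travel": [13.3,-18.2,0],"yaw": -5.4}
    - {"hand": 1,"travel": [14.9,-16.9,0],"yaw": -5.4}
    - {"hand": 1,"travel": [16.4,-15.4,0],"yaw": -5.4}
    - {"hand": 1,"travel": [17.8,-13.8,0],"yaw": -5.4}
    - {"hand": 1,"travel": [19,-12,0],"yaw": -5.4}
    - {"hand": 1,"travel": [20,-10.2,0],"yaw": -5.4}
    - {"hand": 1,"travel": [21,-8.3,0],"yaw": -5.3}
    - {"hand": 1,"travel": [21.6,-6.3,0],"yaw": -5.4}
    - {"hand": 1,"travel": [22,-4.2,0],"yaw": -5.3}
    - {"hand": 1,"travel": [22.4,-2.2,0],"yaw": -5.4}
    - {"hand": 1,"travel": [22.5,0,0],"yaw": -5.3}
    - {"hand": 1,"travel": [22.5,2,0],"yaw": -5.4}
    - {"hand": 1,"travel": [0,0,0],"yaw": 0}
    - {"hand": 1,"travel": [0,0,0],"yaw": 0}
    - {"hand": 1,"travel": [0,0,0],"yaw": 0}

```text
t: 14.95
tcp_pos: [0.5898, -0.0696, 0.1522]
tool_rot: [0.775, 0.633, -0.001, -0.001]
force: [0.2, -0.0, -3.7]
finger_gap: 0.195
```

```bash
python3 - <<'E'
from h import *
s,im=snap("side","side11");s2,im2=snap("top","top11");st=manip.sense();p=st["tcp_pos"];print(p,st["finger_gap"],st["force"],heading(st))
r=lambda i,u,v:cv2.resize(i[v:v+50,u:u+50],(400,400),interpolation=cv2.INTER_CUBIC)
cv2.imwrite("pics/v11.png",np.hstack([r(im2,250,165),r(im,220,135)]))
E
```

```text
[ 0.59006982 -0.06999235  0.15264174] 0.19019599219397856 [ 0.42644546 -0.03442224 -3.96416762] 78.44885478295352
```

View pics/v11.png

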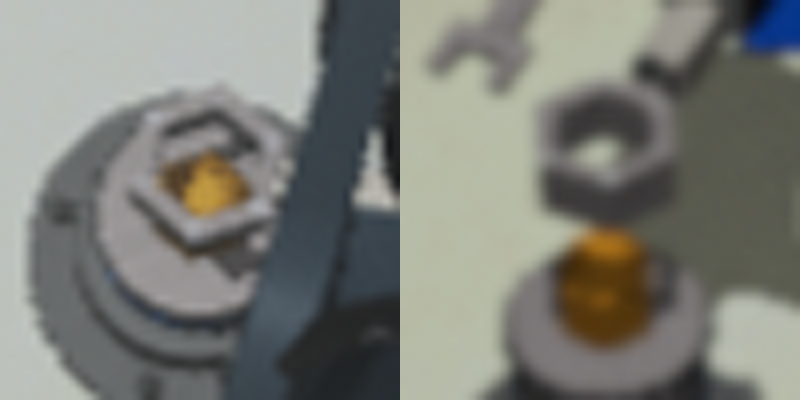

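View pics/top11.png

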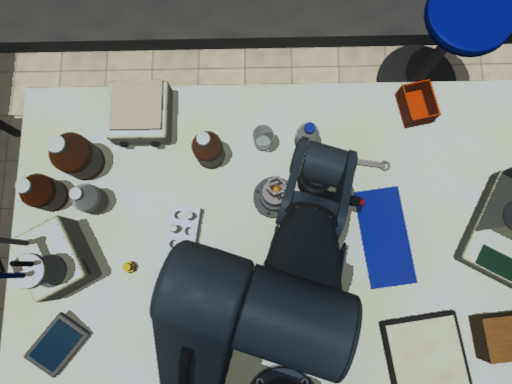

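```bash
python3 - <<'E'
from h import *
s=manip.snapshot("side");s2=manip.snapshot("top")
print(ray(s2,275.2,185.5,.196).round(4),ray(s,245.6,151.1,.196).round(4))
A=[];b=[]
for q,(u,v) in((s2,(275.2,185.5)),(s,(245.6,151.1))):
    R=np.array(q["R"]);C=-R.T@np.array(q["t"]);d=ray(q,u,v,0)-C;d/=np.linalg.norm(d);Pm=np.eye(3)-np.outer(d,d);A.append(Pm);b.append(Pm@C)
print(np.linalg.lstsq(np.vstack(A),np.hstack(b),rcond=None)[0].round(4))
for z in(.196,.172): print(z,proj(s2,[.6077,.0155,z]),proj(s,[.6077,.0155,z]))
k=14
for nm,q,u,v in(("t",s2,262,170),("s",s,230,138)):
    c=q["pixels"][v:v+28,u:u+28]; c=cv2.resize(c,None,fx=k,fy=k,interpolation=cv2.INTER_CUBIC)
    c=cv2.convertScaleAbs(c,alpha=1.4,beta=-20)
    cv2.imwrite(f"pics/m_{nm}.png",c)
cv2.imwrite("pics/m.png",np.hstack([cv2.imread("pics/m_t.png"),cv2.imread("pics/m_s.png")]))
E
```

```text
[0.6049 0.0159 0.196 ] [0.6027 0.0157 0.196 ]
[0.6037 0.0158 0.1962]
0.196 (np.float64(275.34277437953176), np.float64(184.46258525782733)) (np.float64(243.87643686561051), np.float64(150.72223351691272))
0.172 (np.float64(275.110589609212), np.float64(186.29582100395672)) (np.float64(244.1242503687931), np.float64(156.7977205108227))
```

View pics/m.png

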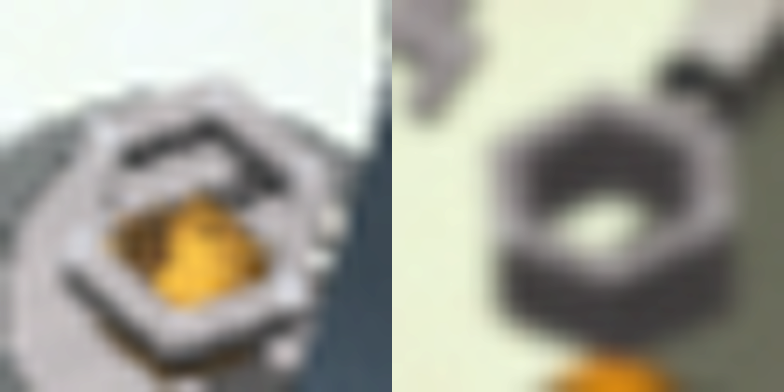

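Call:
servo_tool:
  increments:
    - {"hand": 1,"travel": [0.3,1.7,10],"yaw": 0}
    - {"hand": 1,"travel": [0,0,15],"yaw": 0}
    - {"hand": 1,"travel": [0,0,6],"yaw": 0}
    - {"hand": 1,"travel": [0,0,3],"yaw": 0}
    - {"hand": 1,"travel": [0,0,0],"yaw": 0}
    - {"hand": 1,"travel": [0,0,0],"yaw": 0}

```text
t: 15.75
tcp_pos: [0.5927, -0.0694, 0.1194]
tool_rot: [0.774, 0.633, 0.0, 0.0]
force: [0.3, -0.3, -2.9]
finger_gap: 0.188
```

```bash
python3 - <<'E'
from h import *
s,im=snap("side","side12");s2,im2=snap("top","top12");st=manip.sense();p=st["tcp_pos"];print(p,st["finger_gap"],st["force"],heading(st))
k=14
r=lambda q,u,v:cv2.convertScaleAbs(cv2.resize(q[v:v+28,u:u+28],None,fx=k,fy=k,interpolation=cv2.INTER_CUBIC),alpha=1.4,beta=-20)
cv2.imwrite("pics/m12.png",np.hstack([r(im2,262,174),r(im,230,150)]))
E
```

```text
[ 0.59277883 -0.06937275  0.11967874] 0.19405108818007755 [ 0.15851828  0.15855536 -3.79355757] 78.53598014275177
```

View pics/m12.png

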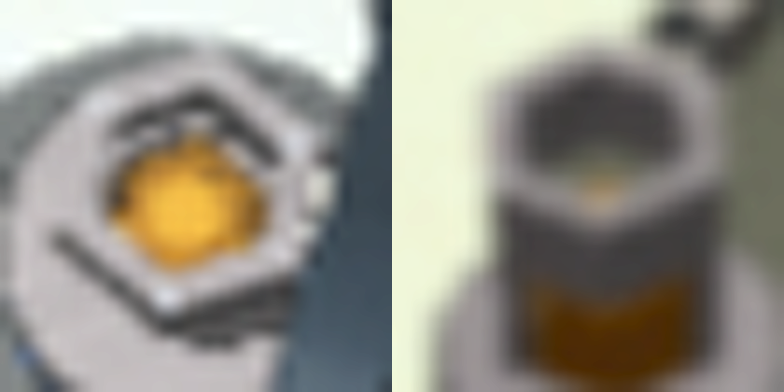

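Call:
servo_tool:
  increments:
    - {"hand": 1,"travel": [-0.1,-0.7,3],"yaw": 0}
    - {"hand": 1,"travel": [0,0,3],"yaw": 0}
    - {"hand": 1,"travel": [0,0,3],"yaw": 0}
    - {"hand": 1,"travel": [0,0,0],"yaw": 0}

```text
t: 16.25
tcp_pos: [0.5911, -0.069, 0.1095]
tool_rot: [0.774, 0.633, -0.0, -0.001]
force: [1.3, 0.0, -3.5]
finger_gap: 0.192
```

Call:
servo_tool:
  increments:
    - {"hand": 1,"travel": [0,0,2.5],"yaw": 0}
    - {"hand": 1,"travel": [0,0,2.5],"yaw": 0}
    - {"hand": 1,"travel": [0,0,0],"yaw": 0}

```text
t: 16.55
tcp_pos: [0.5914, -0.0691, 0.1047]
tool_rot: [0.774, 0.633, -0.0, -0.0]
force: [-0.3, 0.3, -2.9]
finger_gap: 0.192
```

Call:
servo_tool:
  increments:
    - {"hand": 1,"travel": [0,0,2],"yaw": 0}
    - {"hand": 1,"travel": [0,0,2],"yaw": 0}
    - {"hand": 1,"travel": [0,0,0],"yaw": 0}

```text
t: 16.85
tcp_pos: [0.5915, -0.0692, 0.1008]
tool_rot: [0.774, 0.633, -0.0, -0.0]
force: [-0.4, -0.4, -4.0]
finger_gap: 0.19
```

Call:
servo_tool:
  increments:
    - {"hand": 1,"travel": [0,0,3],"yaw": 0}
    - {"hand": 1,"travel": [0,0,3],"yaw": 0}
    - {"hand": 1,"travel": [0,0,3],"yaw": 0}
    - {"hand": 1,"travel": [0,0,0],"yaw": 0}

```text
t: 17.25
tcp_pos: [0.5914, -0.0692, 0.0916]
tool_rot: [0.774, 0.633, -0.0, -0.0]
force: [0.2, -0.4, -3.9]
finger_gap: 0.192
```

Call:
servo_tool:
  increments:
    - {"hand": 1,"travel": [0,0,3],"yaw": 0}
    - {"hand": 1,"travel": [0,0,3],"yaw": 0}
    - {"hand": 1,"travel": [0,0,0],"yaw": 0}

```text
t: 17.55
tcp_pos: [0.5915, -0.0692, 0.0857]
tool_rot: [0.774, 0.633, -0.0, -0.0]
force: [-0.4, -0.5, -4.4]
finger_gap: 0.189
```

Underside ≈0.106. Ease down to contact.

Call:
servo_tool:
  increments:
    - {"hand": 1,"travel": [0,0,2],"yaw": 0}
    - {"hand": 1,"travel": [0,0,2],"yaw": 0}
    - {"hand": 1,"travel": [0,0,0],"yaw": 0}

```text
t: 17.85
tcp_pos: [0.5915, -0.0692, 0.0818]
tool_rot: [0.774, 0.633, -0.0, -0.0]
force: [1.3, -0.3, -3.7]
finger_gap: 0.194
```

Call:
servo_tool:
  increments:
    - {"hand": 1,"travel": [0,0,1],"yaw": 0}
    - {"hand": 1,"travel": [0,0,0],"yaw": 0}

```text
t: 18.05
tcp_pos: [0.5915, -0.0691, 0.081]
tool_rot: [0.774, 0.633, -0.0, -0.0]
force: [-0.4, -0.5, -2.2]
finger_gap: 0.193
```

Call:
servo_tool:
  increments:
    - {"hand": 1,"travel": [0,0,1],"yaw": 0}
    - {"hand": 1,"travel": [0,0,0],"yaw": 0}

```text
t: 18.25
tcp_pos: [0.5915, -0.0692, 0.08]
tool_rot: [0.774, 0.633, -0.0, -0.0]
force: [0.6, -0.1, -3.0]
finger_gap: 0.194
```

Call:
servo_tool:
  increments:
    - {"hand": 1,"travel": [0,0,1],"yaw": 0}
    - {"hand": 1,"travel": [0,0,0],"yaw": 0}

```text
t: 18.45
tcp_pos: [0.5917, -0.0693, 0.0795]
tool_rot: [0.774, 0.633, 0.0, 0.0]
force: [-0.9, -0.1, -1.2]
finger_gap: 0.189
```

Call:
servo_tool:
  increments:
    - {"hand": 1,"travel": [0,0,0.7],"yaw": 0}
    - {"hand": 1,"travel": [0,0,0],"yaw": 0}

```text
t: 18.65
tcp_pos: [0.5917, -0.0693, 0.0791]
tool_rot: [0.774, 0.633, 0.0, 0.0]
force: [-1.9, -0.5, 3.8]
finger_gap: 0.194
```

```bash
python3 - <<'E'
from h import *
s,im=snap("side","side13");s2,im2=snap("top","top13");st=manip.sense();p=st["tcp_pos"];print(p,st["finger_gap"],st["force"],heading(st),st["ft_torque"])
r=lambda q,u,v:cv2.convertScaleAbs(cv2.resize(q[v:v+40,u:u+40],(400,400),interpolation=cv2.INTER_CUBIC),alpha=1.4,beta=-20)
cv2.imwrite("pics/m13.png",np.hstack([r(im2,255,170),r(im,225,150)]))
E
```

```text
[ 0.59172852 -0.06937246  0.07904229] 0.19099992963629445 [-2.26798019 -0.91501415  4.24614921] 78.5370412922977 [0.37788722 0.30784058 0.09251129]
```

View pics/m13.png

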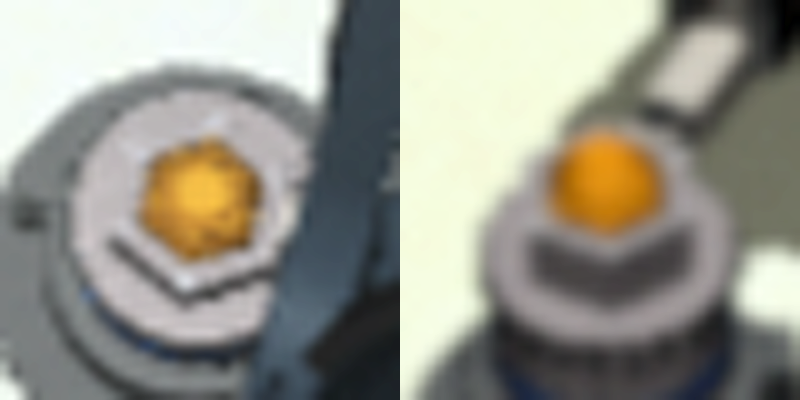

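Call:
servo_tool:
  increments:
    - {"hand": 0.8,"travel": [0,0,0],"yaw": 0}
    - {"hand": 0.6,"travel": [0,0,0],"yaw": 0}
    - {"hand": 0.45,"travel": [0,0,0],"yaw": 0}
    - {"hand": 0.45,"travel": [0,0,0],"yaw": 0}
    - {"hand": 0.45,"travel": [-10,0,0],"yaw": 0}
    - {"hand": 0.45,"travel": [-22,0,3],"yaw": 0}
    - {"hand": 0.45,"travel": [-22,0,4],"yaw": 0}
    - {"hand": 0.45,"travel": [-15,0,4],"yaw": 0}
    - {"hand": 0.45,"travel": [-6.5,0,3],"yaw": 0}
    - {"hand": 0.45,"travel": [0,0,0],"yaw": 0}
    - {"hand": 0.45,"travel": [0,0,0],"yaw": 0}

```text
t: 19.85
tcp_pos: [0.5764, -0.1428, 0.0643]
tool_rot: [0.774, 0.633, 0.0, -0.0]
force: [-0.6, -0.1, -0.2]
finger_gap: 0.551
```

```bash
python3 - <<'E'
from h import *
s,im=snap("side","side14");s2,im2=snap("top","top14");st=manip.sense();p=st["tcp_pos"];print(p,st["finger_gap"],st["force"],heading(st),st["ft_torque"])
r=lambda q,u,v:cv2.convertScaleAbs(cv2.resize(q[v:v+80,u:u+80],(400,400),interpolation=cv2.INTER_CUBIC),alpha=1.4,beta=-10)
cv2.imwrite("pics/m14.png",np.hstack([r(im2,255,160),r(im,220,110)]))
E
```

```text
[ 0.57671696 -0.14243292  0.06452897] 0.5483505498847363 [-1.48626786  0.24667077 -0.43541914] 78.58293575341958 [-0.03769708  0.00279783 -0.03772784]
```

View pics/m14.png

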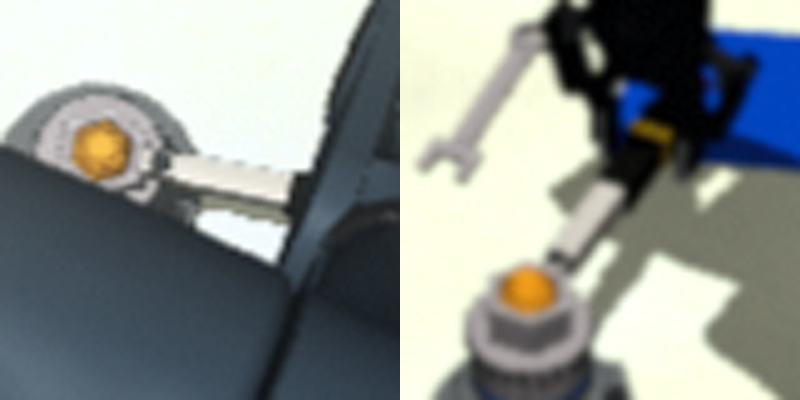

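Call:
servo_tool:
  increments:
    - {"hand": 0.6,"travel": [0,0,1],"yaw": 0}
    - {"hand": 0.6,"travel": [0,0,1],"yaw": 0}
    - {"hand": 0.6,"travel": [0.1,-4.2,0],"yaw": 1.5}
    - {"hand": 0.6,"travel": [0.1,-4.2,0],"yaw": 1.5}
    - {"hand": 0.6,"travel": [0,0,0],"yaw": 0}

```text
t: 20.45
tcp_pos: [0.5676, -0.1407, 0.0624]
tool_rot: [0.791, 0.612, -0.0, -0.0]
force: [-0.0, 0.4, 0.2]
finger_gap: 0.395
```

Call:
servo_tool:
  increments:
    - {"hand": 0.6,"travel": [0.1,-4.2,0],"yaw": 1.5}
    - {"hand": 0.6,"travel": [0.1,-4.2,0],"yaw": 1.5}
    - {"hand": 0.6,"travel": [0,0,0],"yaw": 0}

```text
t: 20.75
tcp_pos: [0.5607, -0.139, 0.0628]
tool_rot: [0.807, 0.591, 0.0, 0.001]
force: [2.6, 0.1, 0.8]
finger_gap: 0.407
```

Call:
servo_tool:
  increments:
    - {"hand": 0.6,"travel": [0.1,-4.2,0],"yaw": 1.5}
    - {"hand": 0.6,"travel": [0,0,0],"yaw": 0}

```text
t: 20.95
tcp_pos: [0.5575, -0.1379, 0.063]
tool_rot: [0.814, 0.581, 0.001, 0.001]
force: [4.0, -0.7, 1.3]
finger_gap: 0.4
```

Call:
servo_tool:
  increments:
    - {"hand": 0.6,"travel": [0.1,-4.2,0],"yaw": 1.5}
    - {"hand": 0.6,"travel": [0,0,0],"yaw": 0}

```text
t: 21.15
tcp_pos: [0.554, -0.1367, 0.0631]
tool_rot: [0.822, 0.57, 0.001, 0.002]
force: [4.5, -0.5, 1.7]
finger_gap: 0.399
```

Call:
servo_tool:
  increments:
    - {"hand": 0.6,"travel": [0.1,-4.2,0],"yaw": 1.5}
    - {"hand": 0.6,"travel": [0,0,0],"yaw": 0}

```text
t: 21.35
tcp_pos: [0.5498, -0.1351, 0.0629]
tool_rot: [0.829, 0.56, 0.001, 0.001]
force: [4.8, -1.3, 1.5]
finger_gap: 0.399
```

Call:
servo_tool:
  increments:
    - {"hand": 0.6,"travel": [0.1,-4.2,0],"yaw": 1.5}
    - {"hand": 0.6,"travel": [0,0,0],"yaw": 0}

```text
t: 21.55
tcp_pos: [0.5456, -0.1334, 0.0628]
tool_rot: [0.836, 0.549, 0.001, 0.001]
force: [4.8, -0.4, 1.5]
finger_gap: 0.405
```

Call:
servo_tool:
  increments:
    - {"hand": 0.6,"travel": [0.1,-4.2,0],"yaw": 1.5}
    - {"hand": 0.6,"travel": [0,0,0],"yaw": 0}

```text
t: 21.75
tcp_pos: [0.5416, -0.1316, 0.0628]
tool_rot: [0.843, 0.538, 0.0, 0.001]
force: [5.0, -1.7, 2.5]
finger_gap: 0.402
```

Call:
servo_tool:
  increments:
    - {"hand": 0.6,"travel": [0.1,-4.2,0],"yaw": 1.5}
    - {"hand": 0.6,"travel": [0,0,0],"yaw": 0}

```text
t: 21.95
tcp_pos: [0.5377, -0.1297, 0.0627]
tool_rot: [0.85, 0.527, 0.0, 0.001]
force: [4.8, -2.2, 1.9]
finger_gap: 0.402
```

Call:
servo_tool:
  increments:
    - {"hand": 0.6,"travel": [0.1,-4.2,0],"yaw": 1.5}
    - {"hand": 0.6,"travel": [0,0,0],"yaw": 0}

```text
t: 22.15
tcp_pos: [0.534, -0.1278, 0.0626]
tool_rot: [0.857, 0.516, 0.0, 0.001]
force: [4.3, -3.2, 2.4]
finger_gap: 0.402
```

```bash
python3 - <<'E'
from h import *
s,im=snap("side","side15");s2,im2=snap("top","top15");st=manip.sense();p=st["tcp_pos"];h=heading(st)
S=np.array([.6088,.0146]);d=p[:2]-S;print("r",np.hypot(*d),"ang",np.degrees(np.arctan2(d[1],d[0])),"head-180",h-180,st["force"])
r=lambda q,u,v:cv2.convertScaleAbs(cv2.resize(q[v:v+80,u:u+80],(400,400),interpolation=cv2.INTER_CUBIC),alpha=1.4,beta=-10)
cv2.imwrite("pics/m15.png",np.hstack([r(im2,255,160),r(im,220,120)]))
E
```

```text
r 0.16088415548499319 ang -117.66175828282715 head-180 -117.88103011080725 [ 3.78210388 -1.77318205  1.62398892]
```

View pics/m15.png

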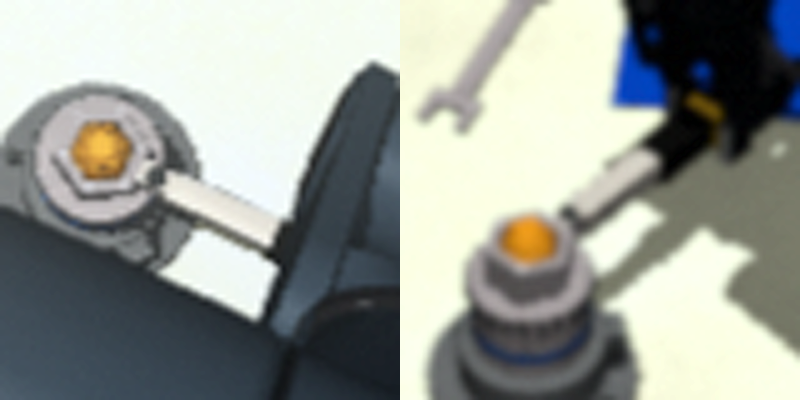

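Call:
servo_tool:
  increments:
    - {"hand": 0.6,"travel": [0.1,-4.2,0],"yaw": 1.5}
    - {"hand": 0.6,"travel": [0,0,0],"yaw": 0}

```text
t: 22.45
tcp_pos: [0.5303, -0.1258, 0.0626]
tool_rot: [0.863, 0.505, 0.0, 0.001]
force: [4.4, -3.2, 2.2]
finger_gap: 0.398
```

Call:
servo_tool:
  increments:
    - {"hand": 0.6,"travel": [0.1,-4.2,0],"yaw": 1.5}
    - {"hand": 0.6,"travel": [0,0,0],"yaw": 0}

```text
t: 22.65
tcp_pos: [0.5266, -0.1238, 0.0626]
tool_rot: [0.87, 0.493, 0.0, 0.001]
force: [4.7, -2.4, 2.3]
finger_gap: 0.398
```

Call:
servo_tool:
  increments:
    - {"hand": 0.6,"travel": [0.1,-4.2,0],"yaw": 1.5}
    - {"hand": 0.6,"travel": [0,0,0],"yaw": 0}

```text
t: 22.85
tcp_pos: [0.523, -0.1216, 0.0626]
tool_rot: [0.876, 0.482, 0.0, 0.001]
force: [5.5, -4.0, 1.8]
finger_gap: 0.402
```

Call:
servo_tool:
  increments:
    - {"hand": 0.6,"travel": [0,-2.8,0],"yaw": 1}
    - {"hand": 0.6,"travel": [0,0,0],"yaw": 0}

```text
t: 23.05
tcp_pos: [0.5209, -0.1202, 0.0627]
tool_rot: [0.88, 0.474, 0.0, 0.001]
force: [5.3, -3.0, 1.7]
finger_gap: 0.399
```

Call:
servo_tool:
  increments:
    - {"hand": 0.6,"travel": [0,-2.8,0],"yaw": 1}
    - {"hand": 0.6,"travel": [0,0,0],"yaw": 0}

```text
t: 23.25
tcp_pos: [0.5186, -0.1187, 0.0626]
tool_rot: [0.884, 0.467, 0.0, 0.001]
force: [5.1, -3.9, 2.5]
finger_gap: 0.395
```

Call:
servo_tool:
  increments:
    - {"hand": 0.6,"travel": [0,-2.8,0],"yaw": 1}
    - {"hand": 0.6,"travel": [0,0,0],"yaw": 0}

```text
t: 23.45
tcp_pos: [0.5164, -0.1171, 0.0627]
tool_rot: [0.889, 0.459, 0.0, 0.001]
force: [4.1, -4.1, 3.1]
finger_gap: 0.404
```

Call:
servo_tool:
  increments:
    - {"hand": 0.6,"travel": [0,-2.8,0],"yaw": 1}
    - {"hand": 0.6,"travel": [0,0,0],"yaw": 0}

```text
t: 23.65
tcp_pos: [0.5141, -0.1155, 0.0627]
tool_rot: [0.892, 0.451, 0.0, 0.001]
force: [3.8, -4.5, 2.2]
finger_gap: 0.4
```

```bash
python3 - <<'E'
from h import *
s,im=snap("side","side16");s2,im2=snap("top","top16");st=manip.sense();p=st["tcp_pos"];h=heading(st)
S=np.array([.6088,.0146]);d=p[:2]-S;print("r",np.hypot(*d),"ang",np.degrees(np.arctan2(d[1],d[0])),"head-180",h-180,st["force"])
r=lambda q,u,v:cv2.convertScaleAbs(cv2.resize(q[v:v+50,u:u+50],(400,400),interpolation=cv2.INTER_CUBIC),alpha=1.4,beta=-10)
cv2.imwrite("pics/m16.png",np.hstack([r(im2,255,165),r(im,225,140)]))
E
```

```text
r 0.16088123358988715 ang -126.02640224799372 head-180 -126.36215219089925 [ 3.87880116 -2.91265983  1.49773559]
```

View pics/m16.png

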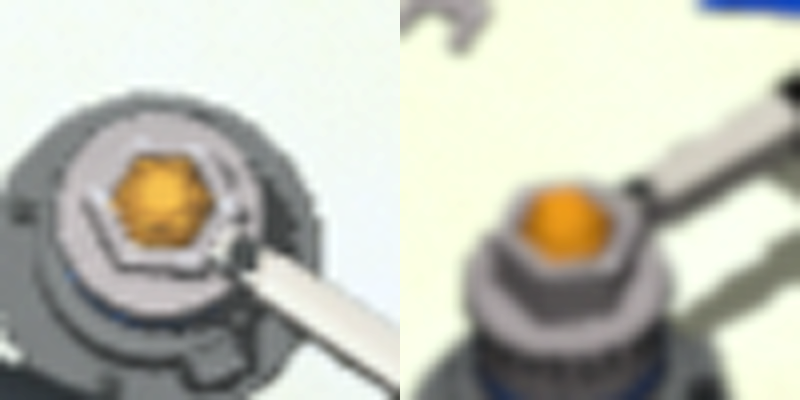

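Call:
servo_tool:
  increments:
    - {"hand": 0.6,"travel": [0,-2.8,0],"yaw": 1}
    - {"hand": 0.6,"travel": [0,-2.8,0],"yaw": 1}
    - {"hand": 0.6,"travel": [0,0,0],"yaw": 0}

```text
t: 24.05
tcp_pos: [0.5096, -0.1121, 0.0627]
tool_rot: [0.9, 0.435, 0.0, 0.001]
force: [4.8, -3.5, 2.5]
finger_gap: 0.401
```

Call:
servo_tool:
  increments:
    - {"hand": 0.6,"travel": [0,-2.8,0],"yaw": 1}
    - {"hand": 0.6,"travel": [0,0,0],"yaw": 0}

```text
t: 24.25
tcp_pos: [0.5077, -0.1106, 0.0627]
tool_rot: [0.904, 0.428, 0.0, 0.001]
force: [5.3, -2.7, 2.6]
finger_gap: 0.399
```

Call:
servo_tool:
  increments:
    - {"hand": 0.6,"travel": [0,-2.8,0],"yaw": 1}
    - {"hand": 0.6,"travel": [0,0,0],"yaw": 0}

```text
t: 24.45
tcp_pos: [0.5065, -0.1095, 0.063]
tool_rot: [0.908, 0.42, 0.001, 0.002]
force: [4.6, -4.4, 2.0]
finger_gap: 0.4
```

Call:
servo_tool:
  increments:
    - {"hand": 0.6,"travel": [0,-2.8,0],"yaw": 1}
    - {"hand": 0.6,"travel": [0,0,0],"yaw": 0}

```text
t: 24.65
tcp_pos: [0.5045, -0.1078, 0.063]
tool_rot: [0.911, 0.412, 0.001, 0.002]
force: [5.9, -5.5, 2.5]
finger_gap: 0.403
```

Call:
servo_tool:
  increments:
    - {"hand": 0.6,"travel": [0,-2.8,0],"yaw": 1}
    - {"hand": 0.6,"travel": [0,0,0],"yaw": 0}

```text
t: 24.85
tcp_pos: [0.5024, -0.106, 0.063]
tool_rot: [0.915, 0.404, 0.001, 0.002]
force: [4.6, -5.4, 3.7]
finger_gap: 0.4
```

Call:
servo_tool:
  increments:
    - {"hand": 0.6,"travel": [0,-2.8,0],"yaw": 1}
    - {"hand": 0.6,"travel": [0,0,0],"yaw": 0}

```text
t: 25.05
tcp_pos: [0.5003, -0.1041, 0.063]
tool_rot: [0.918, 0.396, 0.001, 0.002]
force: [5.8, -5.8, 2.6]
finger_gap: 0.399
```

Call:
servo_tool:
  increments:
    - {"hand": 0.6,"travel": [0,-2.8,0],"yaw": 1}
    - {"hand": 0.6,"travel": [0,0,0],"yaw": 0}

```text
t: 25.25
tcp_pos: [0.4982, -0.1022, 0.063]
tool_rot: [0.922, 0.388, 0.001, 0.002]
force: [4.7, -6.5, 2.8]
finger_gap: 0.402
```

Call:
servo_tool:
  increments:
    - {"hand": 0.6,"travel": [0,-2.8,0],"yaw": 1}
    - {"hand": 0.6,"travel": [0,0,0],"yaw": 0}

```text
t: 25.45
tcp_pos: [0.4962, -0.1003, 0.063]
tool_rot: [0.925, 0.38, 0.001, 0.002]
force: [5.5, -6.9, 2.3]
finger_gap: 0.396
```

Call:
servo_tool:
  increments:
    - {"hand": 0.6,"travel": [0,-2.8,0],"yaw": 1}
    - {"hand": 0.6,"travel": [0,0,0],"yaw": 0}

```text
t: 25.65
tcp_pos: [0.4942, -0.0983, 0.0629]
tool_rot: [0.928, 0.372, 0.001, 0.002]
force: [5.8, -5.9, 3.4]
finger_gap: 0.404
```

```bash
python3 - <<'E'
from h import *
s,im=snap("side","side17");s2,im2=snap("top","top17");st=manip.sense();p=st["tcp_pos"];h=heading(st)
S=np.array([.6088,.0146]);d=p[:2]-S;a=np.radians(h);print("r",np.hypot(*d),"ang",np.degrees(np.arctan2(d[1],d[0])),"head-180",h-180,st["force"],st["force"][0]*np.sin(a)-st["force"][1]*np.cos(a))
r=lambda q,u,v:cv2.convertScaleAbs(cv2.resize(q[v:v+50,u:u+50],(400,400),interpolation=cv2.INTER_CUBIC),alpha=1.4,beta=-10)
cv2.imwrite("pics/m17.png",np.hstack([r(im2,255,165),r(im,225,140)]))
E
```

```text
r 0.1608467779644606 ang -135.31166494123048 head-180 -136.32891863858973 [ 4.75783212 -7.02346112  2.98293109] 8.365546094430204
```

View pics/m17.png

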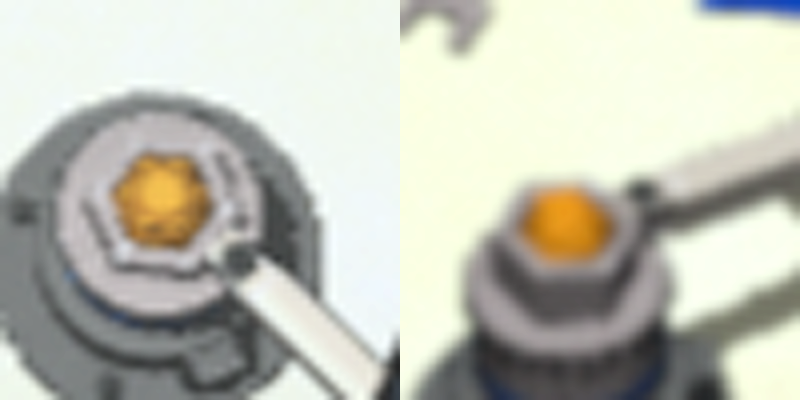

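Call:
servo_tool:
  increments:
    - {"hand": 0.6,"travel": [0,2.8,0],"yaw": -1}
    - {"hand": 0.6,"travel": [0,2.8,0],"yaw": -1}
    - {"hand": 0.6,"travel": [0,2.8,0],"yaw": -1}
    - {"hand": 0.6,"travel": [0,2.8,0],"yaw": -1}
    - {"hand": 0.6,"travel": [0,2.8,0],"yaw": -1}
    - {"hand": 0.6,"travel": [0,2.8,0],"yaw": -1}
    - {"hand": 0.6,"travel": [0,2.8,0],"yaw": -1}
    - {"hand": 0.6,"travel": [0,0,0],"yaw": 0}

```text
t: 26.55
tcp_pos: [0.5067, -0.1099, 0.0624]
tool_rot: [0.904, 0.427, -0.0, 0.0]
force: [4.5, -1.2, 2.4]
finger_gap: 0.401
```

Call:
servo_tool:
  increments:
    - {"hand": 0.6,"travel": [0,2.8,0],"yaw": -1}
    - {"hand": 0.6,"travel": [0,2.8,0],"yaw": -1}
    - {"hand": 0.6,"travel": [0,0,0],"yaw": 0}

```text
t: 26.85
tcp_pos: [0.5088, -0.1122, 0.0616]
tool_rot: [0.897, 0.443, -0.002, -0.002]
force: [1.4, -0.4, 0.1]
finger_gap: 0.395
```

```bash
python3 - <<'E'
from h import *
s,im=snap("side","side18");s2,im2=snap("top","top18");st=manip.sense();p=st["tcp_pos"];h=heading(st)
S=np.array([.6088,.0146]);d=p[:2]-S;a=np.radians(h);print(p,"r",np.hypot(*d),"ang",np.degrees(np.arctan2(d[1],d[0])),"head-180",h-180,st["force"],st["force"][0]*np.sin(a)-st["force"][1]*np.cos(a))
r=lambda q,u,v:cv2.convertScaleAbs(cv2.resize(q[v:v+70,u:u+70],(400,400),interpolation=cv2.INTER_CUBIC),alpha=1.4,beta=-10)
cv2.imwrite("pics/m18.png",np.hstack([r(im2,255,165),r(im,230,130)]))
E
```

```text
[ 0.50893707 -0.11230332  0.06173069] r 0.1614839177903339 ang -128.19996239605413 head-180 -127.45690618922373 [ 0.17545252 -0.9850948  -0.87259571] 0.7383758783365627
```

View pics/m18.png

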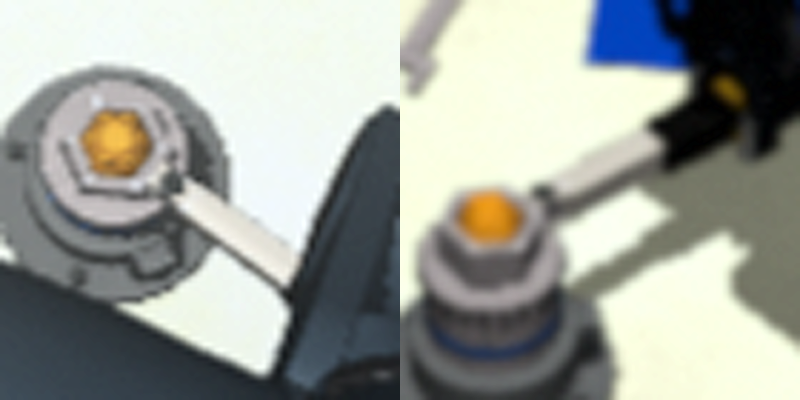

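Call:
servo_tool:
  increments:
    - {"hand": 0.45,"travel": [0,2,0],"yaw": 0}
    - {"hand": 0.45,"travel": [0,2,-2],"yaw": 0}
    - {"hand": 0.45,"travel": [10,0,-2],"yaw": 0}
    - {"hand": 0.45,"travel": [20,0,-2],"yaw": 0}
    - {"hand": 0.45,"travel": [20,0,-2],"yaw": 0}
    - {"hand": 0.45,"travel": [18,0,-2],"yaw": 0}
    - {"hand": 0.45,"travel": [7,0,0],"yaw": 0}
    - {"hand": 0.45,"travel": [0,0,0],"yaw": 0}
    - {"hand": 0.45,"travel": [0,0,0],"yaw": 0}

```text
t: 27.85
tcp_pos: [0.559, -0.056, 0.0723]
tool_rot: [0.897, 0.443, -0.0, -0.0]
force: [0.3, 0.3, 0.9]
finger_gap: 0.552
```

```bash
python3 - <<'E'
from h import *
s,im=snap("side","side19");s2,im2=snap("top","top19");st=manip.sense();p=st["tcp_pos"];h=heading(st)
S=np.array([.6088,.0146]);d=p[:2]-S;print(p,"r",np.hypot(*d),"ang",np.degrees(np.arctan2(d[1],d[0])),"head-180",h-180,st["force"],st["finger_gap"])
r=lambda q,u,v:cv2.convertScaleAbs(cv2.resize(q[v:v+70,u:u+70],(400,400),interpolation=cv2.INTER_CUBIC),alpha=1.6,beta=10)
cv2.imwrite("pics/m19.png",np.hstack([r(im2,255,165),r(im,230,130)]))
E
```

```text
[ 0.55887369 -0.05645377  0.07225373] r 0.08684050811493689 ang -125.0939989355139 head-180 -127.50396417361148 [-0.03882098 -0.80993975  0.38497969] 0.5496640104624307
```

View pics/m19.png

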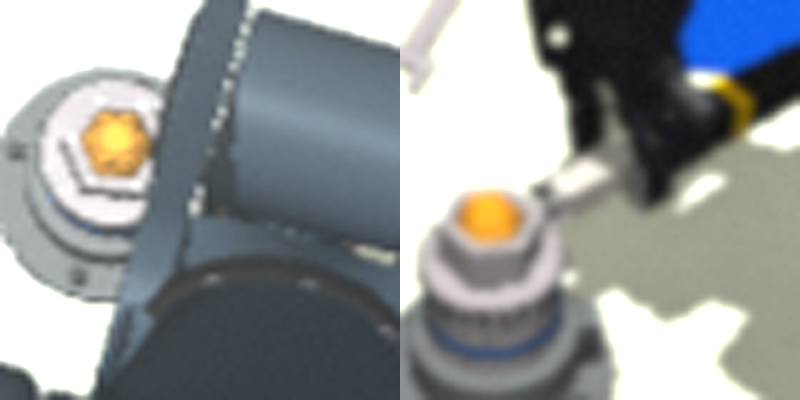

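Call:
servo_tool:
  increments:
    - {"hand": 0.55,"travel": [0,-2,0],"yaw": 0}
    - {"hand": 0.65,"travel": [0,0,0],"yaw": 0}
    - {"hand": 0.75,"travel": [0,0,0],"yaw": 0}
    - {"hand": 0.85,"travel": [0,0,0],"yaw": 0}
    - {"hand": 1,"travel": [0,0,0],"yaw": 0}
    - {"hand": 1,"travel": [0,0,0],"yaw": 0}
    - {"hand": 1,"travel": [0,0,0],"yaw": 0}
  newtons: 50

```text
t: 28.65
tcp_pos: [0.5574, -0.0548, 0.0724]
tool_rot: [0.897, 0.443, -0.001, -0.0]
force: [-2.1, -0.4, 1.6]
finger_gap: 0.2
```

```bash
python3 - <<'E'
from h import *
s,im=snap("side","side20");st=manip.sense();p=st["tcp_pos"];h=heading(st)
S=np.array([.6088,.0146]);d=p[:2]-S;print(p,"r",np.hypot(*d),"ang",np.degrees(np.arctan2(d[1],d[0])),"head-180",h-180,st["force"],st["ft_torque"],st["finger_gap"])
E
```

```text
[ 0.55736363 -0.05479857  0.07240994] r 0.08638207211560103 ang -126.54485502093874 head-180 -127.4238431165256 [-3.81438853 -0.70179894  3.13292015] [-0.02024543  0.37199592  0.40892131] 0.2043465614670818
```

Call:
servo_tool:
  increments:
    - {"hand": 1,"travel": [0,0,-2],"yaw": 0}
    - {"hand": 1,"travel": [0,0,-2],"yaw": 0}
    - {"hand": 1,"travel": [0,0,-3],"yaw": 0}
    - {"hand": 1,"travel": [0,0,0],"yaw": 0}

```text
t: 29.1
tcp_pos: [0.5565, -0.0541, 0.0787]
tool_rot: [0.897, 0.443, -0.001, -0.001]
force: [-2.9, 2.2, -7.8]
finger_gap: 0.196
```

Call:
servo_tool:
  increments:
    - {"hand": 1,"travel": [0,0,-4],"yaw": 0}
    - {"hand": 1,"travel": [0,0,-4],"yaw": 0}
    - {"hand": 1,"travel": [0,0,-4],"yaw": 0}
    - {"hand": 1,"travel": [0,0,0],"yaw": 0}

```text
t: 29.5
tcp_pos: [0.5569, -0.0547, 0.092]
tool_rot: [0.897, 0.443, -0.001, -0.0]
force: [-5.3, 1.3, -5.1]
finger_gap: 0.199
```

Call:
servo_tool:
  increments:
    - {"hand": 1,"travel": [0,0,-5],"yaw": 0}
    - {"hand": 1,"travel": [0,0,-8],"yaw": 0}
    - {"hand": 1,"travel": [0,0,-15],"yaw": 0}
    - {"hand": 1,"travel": [0,0,-20],"yaw": 0}
    - {"hand": 1,"travel": [0,0,-15],"yaw": 0}
    - {"hand": 1,"travel": [0,0,-5],"yaw": 0}
    - {"hand": 1,"travel": [0,0,0],"yaw": 0}
    - {"hand": 1,"travel": [0,0,0],"yaw": 0}

```text
t: 30.3
tcp_pos: [0.5586, -0.055, 0.1597]
tool_rot: [0.897, 0.442, 0.001, 0.001]
force: [0.1, 0.7, -3.8]
finger_gap: 0.195
```

```bash
python3 - <<'E'
from h import *
s,im=snap("side","side21");s2,im2=snap("top","top21");st=manip.sense();p=st["tcp_pos"];h=heading(st)
print(p,"head",h,st["force"],st["finger_gap"])
r=lambda q,u,v:cv2.convertScaleAbs(cv2.resize(q[v:v+70,u:u+70],(400,400),interpolation=cv2.INTER_CUBIC),alpha=1.4,beta=0)
cv2.imwrite("pics/m21.png",np.hstack([r(im2,245,150),r(im,220,120)]))
# mat inner target: same place/angle as before: reported TCP (.489,-.319), heading 14
plan([(.489,-.319,.155,14,13)])
E
```

```text
[ 0.55778848 -0.05480637  0.15883527] head 52.511911975787726 [-0.11635931  0.41176467 -3.62805325] 0.2025993643708494
at [ 0.5578 -0.0548  0.1588] 52.51 gap 0.2025993643708494
{"travel":[-19.3, 8.2, 0.3],"yaw":3.0},{"travel":[-18.9, 9.2, 0.3],"yaw":3.0},{"travel":[-18.4, 10.1, 0.3],"yaw":3.0},{"travel":[-17.8, 11.1, 0.3],"yaw":3.0},{"travel":[-17.2, 12.0, 0.3],"yaw":2.9},{"travel":[-16.6, 12.9, 0.3],"yaw":3.0},{"travel":[-15.9, 13.7, 0.3],"yaw":2.9},{"travel":[-15.2, 14.5, 0.3],"yaw":3.0},{"travel":[-14.4, 15.3, 0.3],"yaw":2.9},{"travel":[-13.6, 16.0, 0.3],"yaw":3.0},{"travel":[-12.8, 16.7, 0.3],"yaw":2.9},{"travel":[-11.9, 17.3, 0.3],"yaw":3.0},{"travel":[-11.0, 17.9, 0.2],"yaw":2.9},
  -> [ 0.489 -0.319  0.155] 14.0
```

View pics/m21.png

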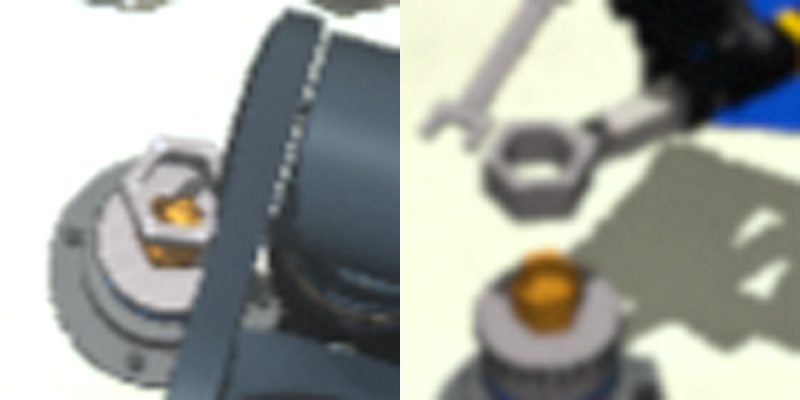

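Call:
servo_tool:
  increments:
    - {"hand": 1,"travel": [-18.5,9,0],"yaw": 3}
    - {"hand": 1,"travel": [-18,10,0],"yaw": 3}
    - {"hand": 1,"travel": [-17.5,10.5,0],"yaw": 3}
    - {"hand": 1,"travel": [-17,11.5,0],"yaw": 3}
    - {"hand": 1,"travel": [-16.5,12,0],"yaw": 3}
    - {"hand": 1,"travel": [-16,13,0],"yaw": 3}
    - {"hand": 1,"travel": [-15,13.5,0],"yaw": 3}
    - {"hand": 1,"travel": [-14.5,14.5,0],"yaw": 3}
    - {"hand": 1,"travel": [-13.5,15,0],"yaw": 3}
    - {"hand": 1,"travel": [-13,16,0],"yaw": 3}
    - {"hand": 1,"travel": [-12,16.5,0],"yaw": 3}
    - {"hand": 1,"travel": [-11,17,0],"yaw": 3}
    - {"hand": 1,"travel": [-10,17.5,0],"yaw": 2.5}
    - {"hand": 1,"travel": [0,0,0],"yaw": 0}
    - {"hand": 1,"travel": [0,0,0],"yaw": 0}

```text
t: 31.9
tcp_pos: [0.4979, -0.3132, 0.1585]
tool_rot: [0.993, 0.122, -0.0, -0.001]
force: [0.3, 0.7, -3.2]
finger_gap: 0.199
```

```bash
python3 - <<'E'
from h import *
s,im=snap("side","side22")
plan([(.500,-.3175,.15,14,1)])
cv2.imwrite("pics/m22.png",cv2.resize(im[60:150,240:360],None,fx=6,fy=6,interpolation=cv2.INTER_CUBIC))
E
```

```text
at [ 0.498  -0.3126  0.1586] 14.04 gap 0.19668730489612207
{"travel":[0.7, 5.2, 8.6],"yaw":0.0},
  -> [ 0.5    -0.3175  0.15  ] 14.0
```

View pics/m22.png

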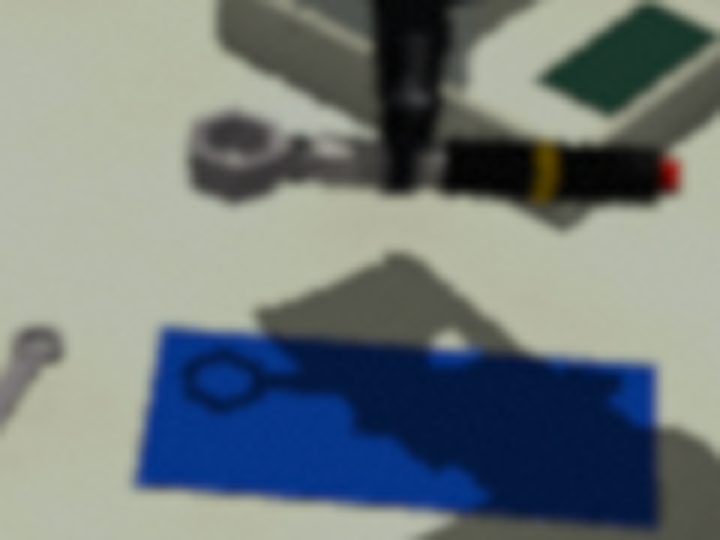

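Call:
servo_tool:
  increments:
    - {"hand": 1,"travel": [0.7,5,20],"yaw": 0}
    - {"hand": 1,"travel": [0,0,30],"yaw": 0}
    - {"hand": 1,"travel": [0,0,35],"yaw": 0}
    - {"hand": 1,"travel": [0,0,35],"yaw": 0}
    - {"hand": 1,"travel": [0,0,25],"yaw": 0}
    - {"hand": 1,"travel": [0,0,13],"yaw": 0}
    - {"hand": 1,"travel": [0,0,7],"yaw": 0}
    - {"hand": 1,"travel": [0,0,3],"yaw": 0}
    - {"hand": 1,"travel": [0,0,0],"yaw": 0}
    - {"hand": 1,"travel": [0,0,0],"yaw": 0}

```text
t: 32.95
tcp_pos: [0.5011, -0.3188, -0.0074]
tool_rot: [0.992, 0.122, 0.001, 0.001]
force: [-0.4, 0.4, -3.6]
finger_gap: 0.202
```

Call:
servo_tool:
  increments:
    - {"hand": 1,"travel": [0,0,2],"yaw": 0}
    - {"hand": 1,"travel": [0,0,1],"yaw": 0}
    - {"hand": 1,"travel": [0,0,0],"yaw": 0}

```text
t: 33.25
tcp_pos: [0.5009, -0.3187, -0.0109]
tool_rot: [0.992, 0.122, 0.001, 0.001]
force: [1.3, 0.8, 0.4]
finger_gap: 0.196
```

Call:
servo_tool:
  increments:
    - {"hand": 1,"travel": [0,0,1.5],"yaw": 0}
    - {"hand": 1,"travel": [0,0,1.5],"yaw": 0}
    - {"hand": 1,"travel": [0,0,0],"yaw": 0}

```text
t: 33.55
tcp_pos: [0.5011, -0.3187, -0.0143]
tool_rot: [0.992, 0.122, 0.001, 0.001]
force: [3.6, 0.3, 1.8]
finger_gap: 0.199
```

Call:
servo_tool:
  increments:
    - {"hand": 1,"travel": [0,0,1.5],"yaw": 0}
    - {"hand": 1,"travel": [0,0,0],"yaw": 0}

```text
t: 33.75
tcp_pos: [0.5006, -0.3184, -0.0161]
tool_rot: [0.992, 0.122, 0.0, 0.0]
force: [4.1, -0.9, 1.6]
finger_gap: 0.195
```

Go a little lower, then release gently and withdraw.

Call:
servo_tool:
  increments:
    - {"hand": 1,"travel": [0,0,1.5],"yaw": 0}
    - {"hand": 1,"travel": [0,0,0.5],"yaw": 0}
    - {"hand": 1,"travel": [0,0,0],"yaw": 0}

```text
t: 34.05
tcp_pos: [0.5003, -0.3182, -0.0182]
tool_rot: [0.993, 0.122, 0.0, 0.0]
force: [2.7, -0.3, 1.2]
finger_gap: 0.196
```

Call:
servo_tool:
  increments:
    - {"hand": 0.75,"travel": [0,0,0],"yaw": 0}
    - {"hand": 0.65,"travel": [0,0,0],"yaw": 0}
    - {"hand": 0.5,"travel": [0,0,0],"yaw": 0}
    - {"hand": 0.4,"travel": [0,0,0],"yaw": 0}
    - {"hand": 0.4,"travel": [0,0,0],"yaw": 0}

```text
t: 34.55
tcp_pos: [0.5, -0.318, -0.0182]
tool_rot: [0.993, 0.122, -0.0, -0.0]
force: [-0.9, -0.3, -0.2]
finger_gap: 0.595
```

```bash
python3 - <<'E'
from h import *
s,im=snap("side","side23");st=manip.sense();print(st["tcp_pos"],st["force"],st["finger_gap"])
cv2.imwrite("pics/m23.png",cv2.resize(im[60:150,240:360],None,fx=6,fy=6,interpolation=cv2.INTER_CUBIC))
E
```

```text
[ 0.50010994 -0.31801166 -0.01815981] [ 0.81246042  0.0855893  -0.53358796] 0.5987619333166544
```

View pics/m23.png

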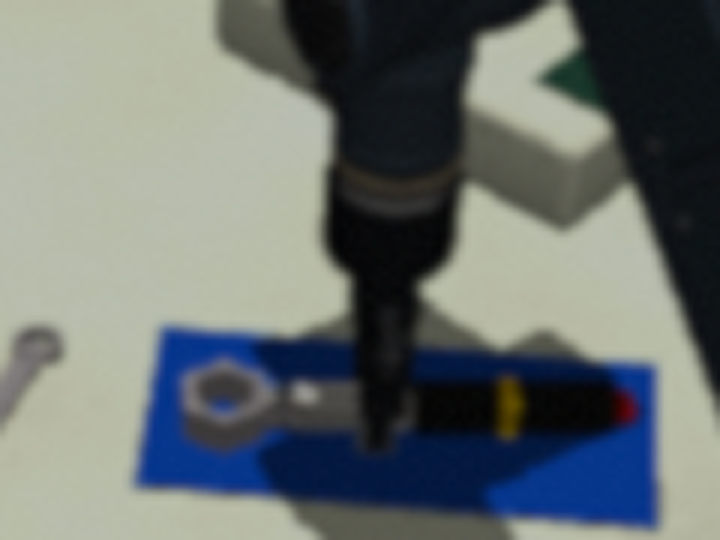

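Wrench lies on the mat, ring at about (228,395) and red end at (628,408) in this crop. Withdraw straight up, then swing clear.

Call:
servo_tool:
  increments:
    - {"hand": 0.4,"travel": [0,0,-8],"yaw": 0}
    - {"hand": 0.4,"travel": [0,0,-15],"yaw": 0}
    - {"hand": 0.4,"travel": [0,0,-30],"yaw": 0}
    - {"hand": 0.4,"travel": [0,0,-40],"yaw": 0}
    - {"hand": 0.4,"travel": [0,0,-45],"yaw": 0}
    - {"hand": 0.4,"travel": [0,0,-45],"yaw": 0}
    - {"hand": 0.4,"travel": [-40,0,-10],"yaw": 0}
    - {"hand": 0.4,"travel": [-30,-20,0],"yaw": 0}
    - {"hand": 0.4,"travel": [0,-40,0],"yaw": 0}
    - {"hand": 0.4,"travel": [0,-45,0],"yaw": 0}
    - {"hand": 0.4,"travel": [0,-45,0],"yaw": 0}
    - {"hand": 0.4,"travel": [0,0,0],"yaw": 0}
    - {"hand": 0.4,"travel": [0,0,0],"yaw": 0}

```text
t: 35.9
tcp_pos: [0.3962, -0.189, 0.1762]
tool_rot: [0.992, 0.123, 0.001, 0.001]
force: [-0.3, -0.0, 1.1]
finger_gap: 0.598
```

```bash
python3 - <<'E'
from h import *
s,im=snap("side","side24");s2,im2=snap("top","top24");st=manip.sense();print(st["tcp_pos"],st["force"],st["t"])
cv2.imwrite("pics/m24.png",cv2.resize(im2[170:300,330:450],None,fx=4.5,fy=4.5,interpolation=cv2.INTER_CUBIC))
E
```

```text
[ 0.39719746 -0.19091526  0.17596009] [-0.76119542  0.17335637 -0.67920059] 36.0
```

View pics/side24.png

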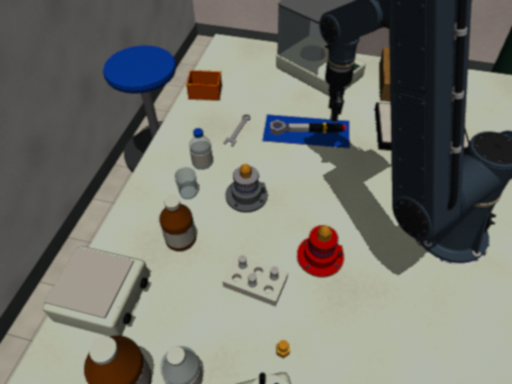

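View pics/top24.png

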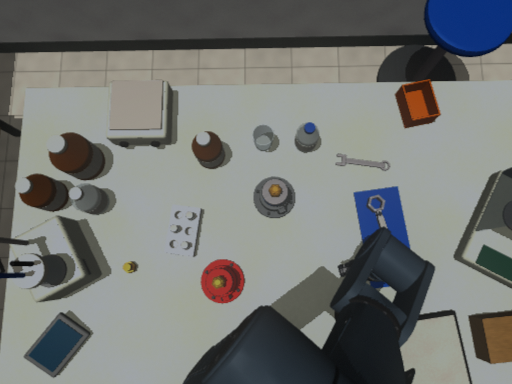

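View pics/m24.png

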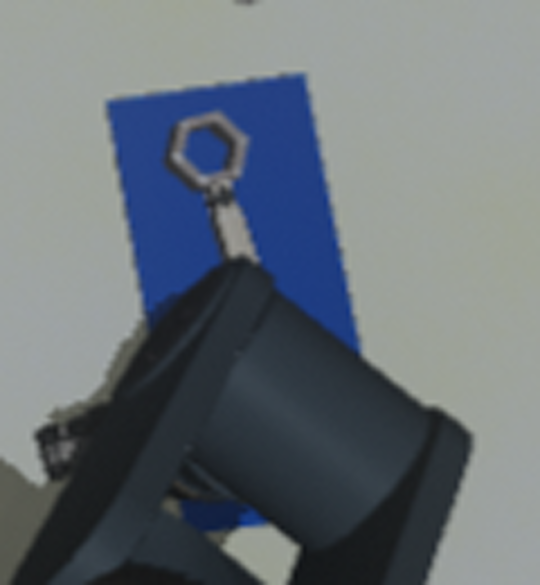

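```bash
python3 -c "
from station import manip
print(manip.sign_off())"
```

```text
the job is handed in; nothing more can be done
None
```

The screw was tightened until it seated and the wrench's breakaway joint gave. The wrench is back flat on the blue mat, right side up, and the job is handed in at about 36 s.

- **Tightening:** The ring went fully down on the hex, with its underside level with the cap top. I turned the screw with the fingers loose round the yellow band, against about 5 N, until it seated. The push then rose to about 8.3 N and stayed there for roughly 17 mm of handle travel, about 0.13 rad of bend. The pictures show the handle bent while the ring stayed still. I stopped there, well before the stop at 0.35 rad. When I eased off, the push fell to about 0.7 N and the handle looked straight again in the picture.
- **Final check:** The wrench lies within the mat and the arm is clear of everything. I compared the other objects with the first pictures by eye, and they appear not to have moved.

**What disagreed:**
- **Finger height:** The finger tips are really about 24 mm higher than the reported TCP. My first grasp closed above the tube and missed without moving the wrench. I measured the offset by touching the bare bench with the shut fingers, at about 20 N, and corrected for it.
- **Camera views:** The side and top cameras differ by about 3 mm in x at the vessel. The ring slid on without any sign of binding despite this.
- **Release:** I felt 4–5 N of drag lifting the ring off the screw. The wrench may have settled a millimetre or two when I let it go on the mat.

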